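Press an instrument case shut in the bar clamp

ROBOT

A 7-joint arm with a two-finger parallel gripper is mounted at the origin on a cart in front of the work surface, level with it; the furniture and walls round the work are solid. World frame = base frame: x ahead of the robot, y to its left, z up, the work surface at z = 0. Lengths are in m, angles in rad, forces in N, time in s.
With the tool pointing down it reaches from about 0.4 to 0.875 m from the base axis. Payload 19.3 kg.
Tool frame: the origin (TCP) lies at the very end of the fingers, on their centre line; the grasp point (between the pads) lies 19 mm behind it; z points along the fingers, y is the direction in which the jaws open and shut (so a half turn about z gives the same grasp; the last joint's range is limited). The gripper opens to 85 mm and grips with 20 to 120 N. Pads are 22 mm wide; open, the fingers measure 114 mm over their backs; the gripper's body (76 mm by 85 mm) begins 54 mm behind the grasp point. The pads swing forward as they close: fully open they stand 13 mm farther back than shut.
Start: joints at [1.074, 0.521, -0.036, 1.599, 0.021, 1.021, -0.113], TCP at [0.259, -0.569, 0.231] pointing down, gripper open.
Joint ranges: [-2.91, 2.91], [-0.3, 2.13], [-1.5, 1.42], [0.17, 2.43], [-1.26, 4.41], [0.16, 1.93], [-2.52, 2.52]. Speed limits (rad/s): [1.89, 1.89, 2.39, 2.39, 3.01, 3.01, 3.01].

INTERFACE

Orientations are given as [roll, pitch, yaw] about the fixed x, y, z axes, in that order (R = Rz(yaw) Ry(pitch) Rx(roll)).
In Python, from workcell import bot, viewer gives the robot as it stands.
- The arm moves only by the shell command python3 -m creep 'ROWS' [FORCE]. ROWS is JSON, a list of rows, each an object of numbers: "rx", "ry", "rz": the turn, a rotation vector about the tool's x, y, z in degrees; "tx", "ty", "tz": the shift along the tool's x, y, z in mm; "hand": the closure, from -1 (fully open) to 1 (shut), so that 0 is half open. In form: [{"rx": .., "ry": .., "rz": .., "tx": .., "ty": .., "tz": .., "hand": ..}, ...]. A call has 1 to 8 rows; each row is the pose to reach, as a shift and turn from the pose commanded when the call began, along the tool's axes at that moment; what a row does not reach only later rows make up. A row lasts 1/10 s, in which the tool goes at most 50 mm and 8.59 degrees, less where a joint would pass 70% of its speed; a pose out of reach is approached as far as the arm can. A call with a gripper value outside its range is refused whole. The fingers move at their own pace and stop on an object; FORCE is the grip in N (left out, the last holds). Time passes only in rows, so rows that repeat a pose let the fingers close. It gives the time, the measured TCP pose, the force and the opening at its end, in the units of the state.
- bot.observe(): the state, without advancing time (a new reading comes with each control period).
- viewer.grab_frame(name): name is "scene" or "top"; returns a dict with "pixels" (400x640x3 uint8, blue, green, red), "vertical_fov" (degrees; the focal length in pixels is half the picture's height over the tangent of half this angle, whatever the lens; pixels are square), "cx", "cy" (the principal point, pixels), "rvec" (rotation vector, rad) and "tvec" (3), from world to camera coordinates, as OpenCV has them. Camera axes: x right, y down, z forward; pixel columns grow to the right and rows downward; lengths in m; the calibration is good to about 2 mm. A picture is of the moment at which its call begins. There is no depth.
- bot.job_done(): hands the job in, once; it reports no verdict.
Trained networks look in a picture, given as the dict that the camera call returned (one of the last four; its "shot" number tells which), for a name from the list of things; names that differ only in an ending like _2 or _b are one class to them, and where a whole thing is asked for, a point or a joint stands for the part that bears it (a point fixed in the world has none). Each returns a list of dicts, best first, with "score" (0 to 1); they miss things now and then, are a little off and sometimes report something else, mostly with a low value. They report only what shows in the picture. A call takes as long as a camera call.
- viewer.outline_of(target, picture): "mask" (400x640 bool, what is visible of it) and "bbox" ([left, top, right, bottom] in pixels, round what is visible of it).
The state is a dict: "clock": time; "qpos": joint angles; "qd": joint speeds; "joint_efforts": joint torques, N m; "position": TCP position; "tool_rot": TCP orientation; "force": force on the tool from outside, world axes, zero at the start; "moment": the same for the moment, N m; "grip_width": finger opening in m.
Only numpy, scipy, OpenCV 4.12 (cv2) and the standard library are available. Lean on these libraries where they do the work, as an engineer would, in place of code of your own. Each camera call takes 0.05 s, during which the arm holds its last target.

TASK

Press the end cap fully home on the aluminium instrument case with the bar clamp, by pumping its trigger with full strokes, then press the clamp's release lever and hold it until the jaw has slid all the way back. Then lift the closed case out and set it down flat on the floor of the grey tray. Do not push the jaw by hand, do not push the case before its cap is home, and leave the other things where they are.

Things in the scene. Friction and masses are not known exactly. Their poses are not given: they have to be found in the camera images.
- clamp: Bar clamp fixed on the bench: base 300 x 66 x 8 mm, black head 36 mm wide, 88 high. Origin: on the bench under the trigger pivot. +x: along the bar from head to end jaw, +y: the side of the release lever, z up. The case lies between the jaws on the base (z = 8 mm), between rails 27 to 31 mm off the centre line that reach up to z = 14 mm; free beside it above them.
- ram (a joint): Travel (m) of the toothed bar with the moving jaw: 0 = fully back (jaw face at clamp x = 60 mm), grows towards the end jaw, 0.064 at most. A ratchet with 8 mm teeth lets it go forward only (it drops back by up to 8 mm after a stroke); a spring of about 5 N draws it all the way back in about 1 s while the release lever is held down.
- trigger (a joint): Angle (rad) of the trigger's ratchet rocker: 0 at rest, 0.62 at the end of the stroke. A spring brings it back up. A full stroke pushes the jaw forward, of which 8 mm remain when the trigger comes up again (the first stroke pushes about 14 mm). The first third of the stroke only engages the ratchet. Let it come right up between strokes; about 5 to 8 strokes are needed.
- trigger_pad (a point): Centre of the top face of the trigger's grey paddle (40 x 30 mm) at clamp x = -60 mm, y = 0, about 96 mm above the bench at rest, sloping up by 0.2 rad towards its free end (clamp -x). Pushed straight down by about 38 mm it makes a full stroke, with 3 to 17 N; pushed further, or against a shut case, the paddle yields at about 18 N, harmlessly, while the jaw stays.
- release (a joint): Angle (rad) of the release lever: 0 = ratchet holds, 0.32 = fully pressed. Press it to the stop. Springs back when let go. It frees the jaw only while the trigger is fully up: keep the hand off the paddle.
- release_tab (a point): Centre of the ribbed end of the top face of the release lever's grey tab, a flat 30 mm long (clamp x) and about 45 mm wide, beside the head at clamp x = -24, y = 56 mm, about 65 mm above the bench; pressed straight down it goes 12 mm, with 1 to 5 N, and stops firmly.
- case: Loose aluminium instrument case, body 80 x 50 x 40 mm (x, y, z), 0.25 kg, with a black end cap on its -x end that faces the moving jaw. Origin: centre of the body's underside. With the cap home the whole is 88 mm long (x from -48 to +40 mm). Grasp it across its 50 mm width.
- cap (a joint): How far the end cap stands out (m): 0 = home, flush against the case; up to 0.018. It moves stiffly (7 N) and stays where it is pushed.
- tray: Shallow open grey tray, 130 x 170 x 16 mm (x, y, z), walls and floor 4 mm thick, fixed on the bench. Origin: centre of the underside.
- vial: Bystander: small amber vial, 23 mm across, 52 mm high, upright. Origin at its underside.
- lens: Bystander: black lens mount, 21 x 36 x 31 mm. Origin at its underside.
- driver: Bystander: screwdriver, 134 mm long, lying. Origin at its underside.
- tape: Bystander: roll of black tape, 62 mm across, 19 mm high. Origin at its underside.
- end_jaw: The clamp's fixed end jaw, 50 mm wide, 44 high, set at a different place along the base each time. Origin: lower edge of its face, on the base; the case is pressed against it. Axes as the clamp's.
- jaw_face (a point): Centre of the moving jaw's face (42 x 34 mm), 28 mm above the bench; moves with the ram.
- cap_face (a point): Centre of the end cap's outer face (50 x 40 mm), 20 mm above the case's underside.

How it is judged:
By the outcome, as a careful person would: the job done as asked, in the order asked, and still so for the second after the job is handed in, with the robot touching nothing.
It also fails if it takes over 61 s, if anything falls off the work surface, if the arm or the gripper's body presses on something with over 40 N, if the wrist force passes 120 N, or if a joint passes its speed limit or range.

## Working session

There is one attempt and no reset: what is moved stays moved. The work goes in short steps, Python scripts to look and compute and a shell command to move; the robot and the scene stay as the last step left them, time stands still between calls to the robot, and variables do not carry over. Pictures are saved under pics/ and viewed, and the job is handed in when it is done.

```bash
ls; mkdir -p pics; python3 - <<'E'
from workcell import bot, viewer
import cv2
s=bot.observe(); print({k:s[k] for k in ('clock','position','tool_rot','force','grip_width')})
for n in ("scene","top"):
    p=viewer.grab_frame(n); cv2.imwrite(f"pics/{n}0.png",p["pixels"]); print(n,p["vertical_fov"],p["cx"],p["cy"],p["rvec"],p["tvec"])
E
```

```text
pics
{'clock': 0.0, 'position': array([ 0.25854279, -0.56864623,  0.23070344]), 'tool_rot': array([-3.14044207e+00,  1.07342601e-04,  4.26772980e-01]), 'force': array([ 0.71874685, -0.10664895,  0.44493068]), 'grip_width': 0.08501522625181611}
scene 51.88770243925813 312.2766224867836 203.77698938925107 [ 1.29139044 -2.31081678  0.89077123] [0.29001224 0.39791646 0.79388782]
top 57.79052456428576 324.16364904544577 205.9384530957906 [ 2.17867128 -2.04052888  0.2160542 ] [-0.02118707  0.55783599  0.86352374]
```

View pics/scene0.png

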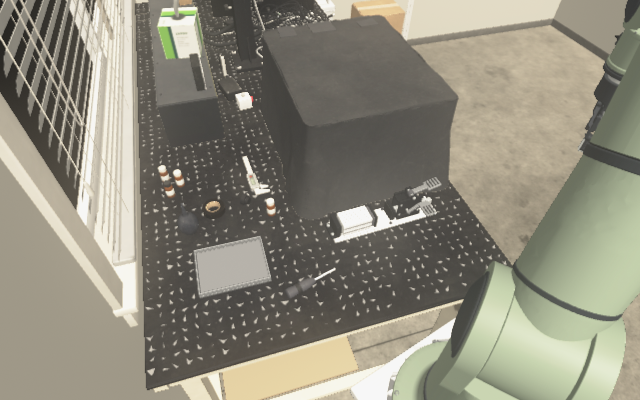

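View pics/top0.png

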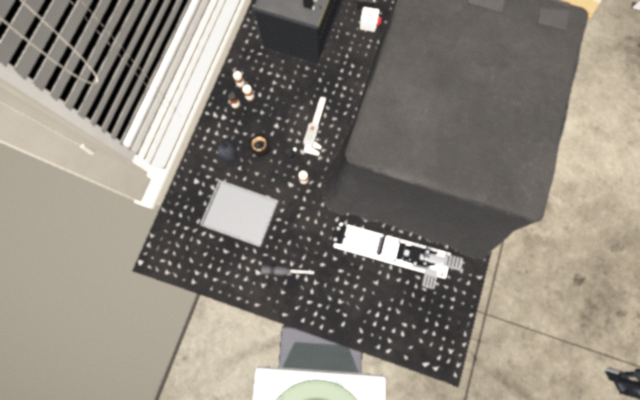

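```bash
cat > h.py <<'E'
import numpy as np, cv2
from workcell import bot, viewer
def K(p):
    f=200/np.tan(np.radians(p["vertical_fov"])/2); return np.array([[f,0,p["cx"]],[0,f,p["cy"]],[0,0,1]])
def proj(p,X):
    return cv2.projectPoints(np.array(X,float).reshape(-1,3),np.array(p["rvec"]),np.array(p["tvec"]),K(p),None)[0].reshape(-1,2)
def back(p,uv,z):
    R=cv2.Rodrigues(np.array(p["rvec"]))[0]; c=-R.T@np.array(p["tvec"])
    uv=np.array(uv,float).reshape(-1,2); d=(R.T@np.linalg.inv(K(p))@np.c_[uv,np.ones(len(uv))].T).T
    return c+d*((z-c[2])/d[:,2])[:,None]
def save(p,name,box=None,s=1):
    im=p["pixels"]
    if box: l,t,r,b=box; im=cv2.resize(im[t:b,l:r],None,fx=s,fy=s,interpolation=cv2.INTER_CUBIC)
    cv2.imwrite(f"pics/{name}.png",im)
E
python3 - <<'E'
from h import *
import pickle
out={}
for n in ("scene","top"):
    p=viewer.grab_frame(n); out[n]=p
    save(p,n+"z",(320,165,460,255) if n=="scene" else (320,205,480,305),5)
    for t in ("clamp","trigger","release","case","cap","ram","end_jaw","tray","vial","lens","driver","tape"):
        for o in viewer.outline_of(t,p)[:3]:
            m=o["mask"]; ys,xs=np.nonzero(m); 
            if len(xs): print(n,t,round(o["score"],2),np.round(o["bbox"]),len(xs),xs.mean().round(1),ys.mean().round(1),"r",back(p,[xs.mean(),ys.mean()],0.02).round(3)[0][:2])
            out[n,t]=out.get((n,t),[])+[o]
pickle.dump(out,open("m0.pkl","wb"))
E
```

```text
scene clamp 0.66 [335. 178. 442. 241.] 1864 400.8 208.7 r [ 0.452 -0.22 ]
scene clamp 0.26 [385. 197. 433. 221.] 208 395.6 208.0 r [ 0.461 -0.209]
scene trigger 0.67 [407. 178. 440. 196.] 249 426.0 185.4 r [ 0.483 -0.338]
scene release 0.75 [410. 199. 433. 215.] 207 423.9 207.7 r [ 0.422 -0.275]
scene case 0.62 [333. 176. 441. 243.] 2016 400.5 208.9 r [ 0.451 -0.219]
scene cap 0.55 [368. 204. 379. 228.] 139 372.7 215.2 r [ 0.473 -0.141]
scene ram 0.56 [382. 198. 434. 219.] 221 395.6 208.4 r [ 0.46  -0.208]
scene ram 0.55 [409. 177. 440. 195.] 247 425.0 185.5 r [ 0.484 -0.336]
scene end_jaw 0.58 [327. 214. 340. 237.] 256 333.9 226.6 r [ 0.495 -0.031]
scene tray 0.8 [193. 238. 272. 297.] 3455 230.9 265.9 r [0.523 0.248]
scene tray 0.62 [415. 180. 443. 188.] 196 428.4 184.6 r [ 0.481 -0.346]
scene vial 0.51 [267. 202. 276. 216.] 133 270.7 207.1 r [0.641 0.078]
scene driver 0.73 [289. 275. 316. 297.] 323 300.5 286.0 r [0.388 0.133]
scene tape 0.88 [203. 199. 227. 219.] 352 213.5 208.1 r [0.719 0.212]
top clamp 0.78 [337. 222. 459. 285.] 2295 413.6 257.6 r [ 0.446 -0.223]
top clamp 0.42 [
[... 414 characters left out ...]
]
top case 0.98 [342. 226. 385. 253.] 762 364.8 240.0 r [ 0.483 -0.096]
top case 0.66 [258. 263. 313. 275.] 312 277.4 269.4 r [0.393 0.124]
top cap 0.59 [338. 233. 458. 289.] 2155 415.1 257.9 r [ 0.445 -0.227]
top cap 0.48 [376. 232. 386. 255.] 115 380.9 243.9 r [ 0.475 -0.138]
top ram 0.67 [397. 241. 445. 267.] 201 408.1 252.1 r [ 0.459 -0.208]
top end_jaw 0.72 [331. 222. 348. 242.] 214 339.8 233.8 r [ 0.495 -0.03 ]
top end_jaw 0.16 [416. 261. 436. 290.] 266 427.8 275.5 r [ 0.402 -0.26 ]
top vial 0.55 [297. 170. 310. 183.] 96 303.5 176.9 r [0.642 0.076]
top lens 0.48 [420. 251. 463. 274.] 368 446.8 259.9 r [ 0.445 -0.308]
top driver 0.56 [261. 265. 300. 274.] 292 276.2 269.3 r [0.393 0.127]
```

View pics/scenez.png

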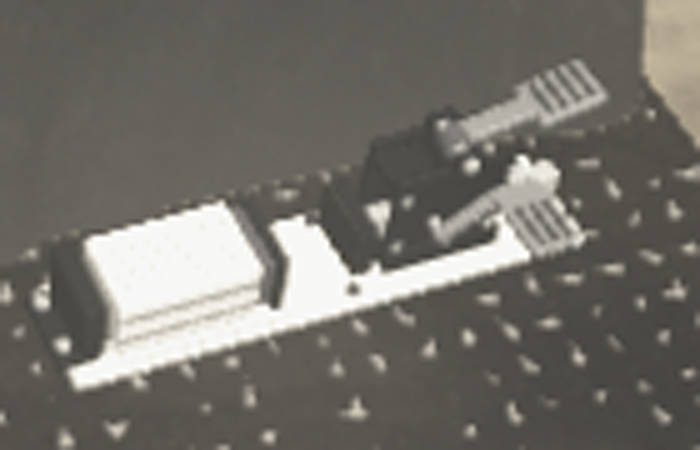

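View pics/topz.png

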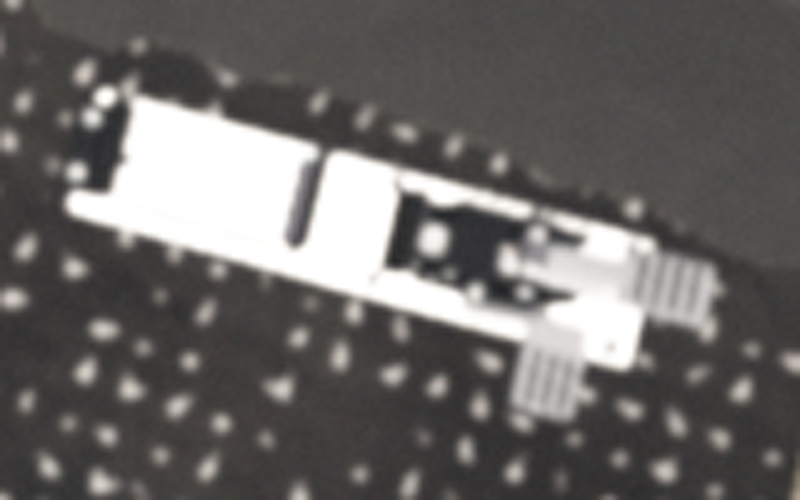

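```bash
cat > fit.py <<'E'
from h import *; import pickle
from scipy.optimize import least_squares
o=pickle.load(open("m0.pkl","rb")); S,T=o["scene"],o["top"]
def tri(a,b):
    P=[K(p)@np.c_[cv2.Rodrigues(np.array(p["rvec"]))[0],np.array(p["tvec"])] for p in (S,T)]
    X=cv2.triangulatePoints(P[0],P[1],np.array(a,float),np.array(b,float)).ravel(); return X[:3]/X[3]
zs=lambda x,y:(320+x/5-.4,165+y/5-.4); zt=lambda x,y:(320+x/5-.4,205+y/5-.4)
pts={"pad":((567,95),(676,286),(-.06,0,.096)),"tab":((542,225),(548,382),(-.024,.056,.065)),}
for k,(a,b,c) in pts.items(): print(k,tri(zs(*a),zt(*b)).round(4))
def clampP(v,c):
    x,y,t=v; c=np.atleast_2d(c); R=np.array([[np.cos(t),-np.sin(t)],[np.sin(t),np.cos(t)]]); return np.c_[c[:,:2]@R.T+[x,y],c[:,2]]
def res(v):
    r=[]
    for k,(a,b,c) in pts.items():
        X=clampP(v,c); r+=[proj(S,X)[0]-zs(*a),proj(T,X)[0]-zt(*b)]
    # base near edge y=33,z=8 line : points in images
    for p,q in ((S,zs(80,388)),(S,zs(320,320)),(T,zt(70,215)),(T,zt(300,275)),(T,zt(480,328))):
        X=back(p,q,.008)[0]; t=v[2]; d=X[:2]-v[:2]; r.append([600*((-np.sin(t))*d[0]+np.cos(t)*d[1]-.033)])
    return np.concatenate(r)
s=least_squares(res,[.46,-.28,1.35]); print(s.x,res(s.x).round(1))
v=s.x
for n,q in (("S",(230,205)),("S",(85,243)),("S",(262,268)),("S",(110,322))): # case top edge pts, z .048
    X=back(S,zs(*q),.048)[0][:2]-v[:2]; t=v[2]; print(n,[round(X@[np.cos(t),np.sin(t)],4),round(X@[-np.sin(t),np.cos(t)],4)])
for n,q in (("Tb",(135,97)),("Tb",(112,192)),("Tcap",(328,153)),("Tcap",(290,243)),("Tcapo",(300,245)),("Tjaw",(400,178)),("Tjaw",(385,275)),):
    X=back(T,zt(*q),.048)[0][:2]-v[:2]; t=v[2]; print(n,[round(X@[np.cos(t),np.sin(t)],4),round(X@[-np.sin(t),np.cos(t)],4)])
im=T["pixels"].copy()
def draw(p,name,box):
    s=5; im=cv2.resize(p["pixels"][box[1]:box[3],box[0]:box[2]],None,fx=s,fy=s,interpolation=cv2.INTER_CUBIC)
    L=lambda a,b,c:cv2.polylines(im,[(((proj(p,clampP(v,[a,b]))-box[:2])+.4)*s).astype(int).reshape(-1,1,2)],False,c,1)
    for y in (-.033,.033): L((-.1,y,.008),(.3,y,.008),(0,255,0))
    for x0,x1,y0,y1,z in ((.06,.06,-.021,.021,.045),(-.018,.018,-.018,.018,.088),(-.039,-.009,.03,.07,.065),(-.08,-.04,-.015,.015,.096)):
        for a,b in (((x0,y0),(x1,y0)),((x1,y0),(x1,y1)),((x1,y1),(x0,y1)),((x0,y1),(x0,y0))): L((*a,z),(*b,z),(0,0,255))
    cv2.imwrite(f"pics/{name}.png",im)
draw(S,"fs",(320,165,460,255)); draw(T,"ft",(320,205,480,305))
E
python3 fit.py
```

```text
pad [ 0.4374 -0.3056  0.0834]
tab [ 0.3891 -0.2514  0.0582]
[ 0.44625039 -0.23831694  1.3700449 ] [-0.2 -1.5 -2.   0.5  1.5 -1.   0.1  0.6  0.7  2.  -0.6 -1.4 -0.3]
S [np.float64(0.1175), np.float64(-0.0227)]
S [np.float64(0.1994), np.float64(-0.0244)]
S [np.float64(0.1206), np.float64(0.0224)]
S [np.float64(0.2076), np.float64(0.0283)]
Tb [np.float64(0.2039), np.float64(-0.0307)]
Tb [np.float64(0.203), np.float64(0.0192)]
Tcap [np.float64(0.1025), np.float64(-0.0287)]
Tcap [np.float64(0.1105), np.float64(0.0204)]
Tcapo [np.float64(0.1055), np.float64(0.0201)]
Tjaw [np.float64(0.0645), np.float64(-0.0259)]
Tjaw [np.float64(0.061), np.float64(0.0234)]
```

View pics/fs.png

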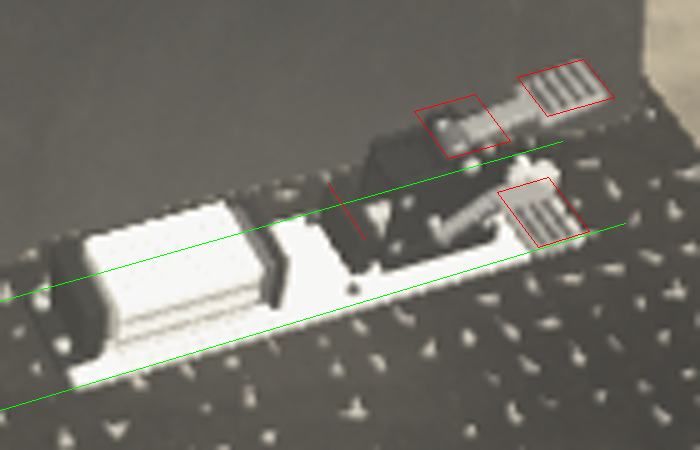

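View pics/ft.png

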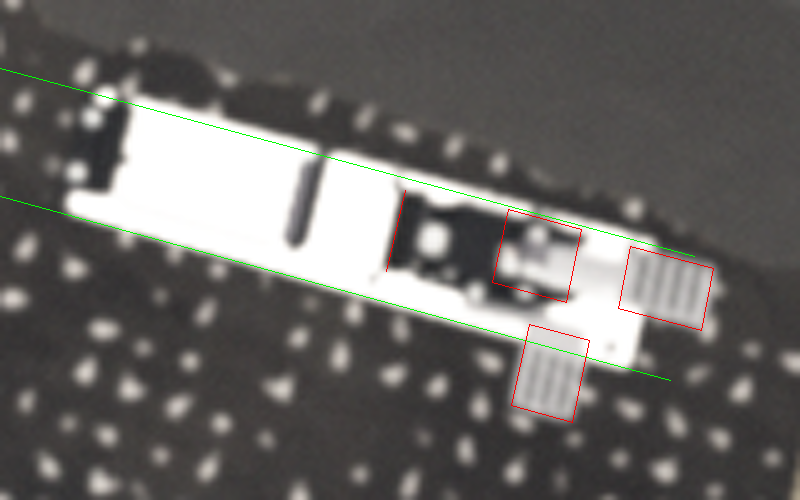

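```bash
cat > box.py <<'E'
from h import *; import pickle
o=pickle.load(open("m0.pkl","rb")); S,T=o["scene"],o["top"]
v=np.array([.446,-.238,1.370])
def toC(X):
    d=X[:2]-v[:2]; t=v[2]; return [round(d@[np.cos(t),np.sin(t)],3),round(d@[-np.sin(t),np.cos(t)],3)]
def w(c):
    t=v[2]; return (v[0]+np.cos(t)*c[0]-np.sin(t)*c[1], v[1]+np.sin(t)*c[0]+np.cos(t)*c[1])
if __name__=="__main__":
    save(S,"box_s",(250,0,470,240),3); save(T,"box_t",(310,140,510,290),4)
    print("pad",w((-.06,0)),"tab",w((-.024,.056)))
E
python3 box.py
```

```text
pad (np.float64(0.43403301674014566), np.float64(-0.2967944836839168)) tab (np.float64(0.38633835525773585), np.float64(-0.2503486090977027))
```

View pics/box_s.png

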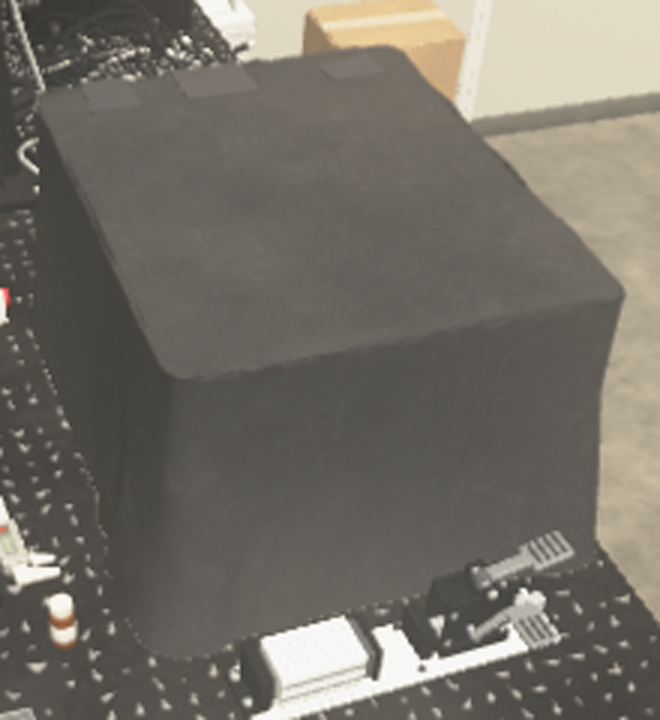

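View pics/box_t.png

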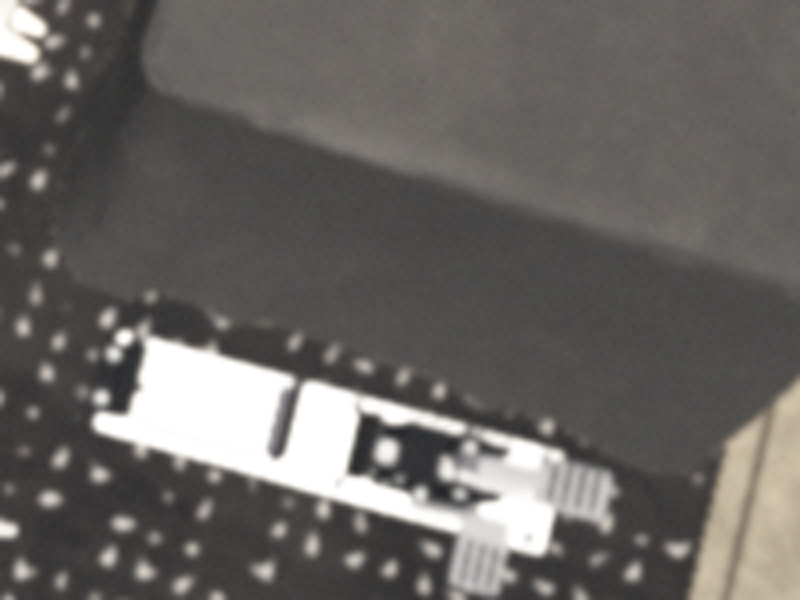

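```bash
python3 - <<'E'
from box import *; from fit import tri
for q in ((342.5,215),(472.5,256)): X=back(T,q,0)[0]; print("Tbot",X.round(3),toC(X))
for q in ((307,218),(448,190)): X=back(S,q,0)[0]; print("Sbot",X.round(3),toC(X))
print("top corner tri",[tri(a,b).round(3) for a,b in (((308,126),(347.5,161)),((458,97.7),(510,212.5)))],[toC(tri(a,b)) for a,b in (((308,126),(347.5,161)),((458,97.7),(510,212.5)))])
E
```

```text
pad [ 0.4374 -0.3056  0.0834]
tab [ 0.3891 -0.2514  0.0582]
[ 0.44625039 -0.23831694  1.3700449 ] [-0.2 -1.5 -2.   0.5  1.5 -1.   0.1  0.6  0.7  2.  -0.6 -1.4 -0.3]
S [np.float64(0.1175), np.float64(-0.0227)]
S [np.float64(0.1994), np.float64(-0.0244)]
S [np.float64(0.1206), np.float64(0.0224)]
S [np.float64(0.2076), np.float64(0.0283)]
Tb [np.float64(0.2039), np.float64(-0.0307)]
Tb [np.float64(0.203), np.float64(0.0192)]
Tcap [np.float64(0.1025), np.float64(-0.0287)]
Tcap [np.float64(0.1105), np.float64(0.0204)]
Tcapo [np.float64(0.1055), np.float64(0.0201)]
Tjaw [np.float64(0.0645), np.float64(-0.0259)]
Tjaw [np.float64(0.061), np.float64(0.0234)]
Tbot [ 0.549 -0.035  0.   ] [np.float64(0.219), np.float64(-0.06)]
Tbot [ 0.461 -0.383  0.   ] [np.float64(-0.139), np.float64(-0.044)]
Sbot [0.571 0.005 0.   ] [np.float64(0.263), np.float64(-0.074)]
Sbot [ 0.448 -0.397  0.   ] [np.float64(-0.156), np.float64(-0.034)]
top corner tri [array([ 0.61 , -0.025,  0.27 ]), array([ 0.498, -0.348,  0.301])] [[np.float64(0.241), np.float64(-0.118)], [np.float64(-0.098), np.float64(-0.073)]]
```

```bash
cat > go.py <<'E'
from h import *; from scipy.spatial.transform import Rotation as Ro
import sys
V=np.array([.446,-.238,1.370])
def w(c,v=V):
    t=v[2]; return np.array([v[0]+np.cos(t)*c[0]-np.sin(t)*c[1], v[1]+np.sin(t)*c[0]+np.cos(t)*c[1]])
def row(pos,yaw=1.370,tilt=0):
    s=bot.observe(); R0=Ro.from_euler("xyz",s["tool_rot"]); 
    Rt=Ro.from_euler("z",yaw)*Ro.from_euler("x",np.pi)*Ro.from_euler("x",np.radians(tilt))
    t=R0.inv().apply(np.array(pos)-s["position"])*1000; r=(R0.inv()*Rt).as_rotvec(degrees=True)
    print("t",t.round(1),"r",r.round(1))
def st():
    s=bot.observe(); print(round(s["clock"],2),s["position"].round(4),s["tool_rot"].round(3),"F",s["force"].round(1),s["grip_width"].round(4),"q",s["qpos"].round(2))
E
python3 - <<'E'
from go import *
print(w((-.06,0)),w((-.024,.056)))
row((.36,-.27,.19),tilt=-15)
E
```

```text
[ 0.43403302 -0.29679448] [ 0.38633836 -0.25034861]
t [ 216.  -230.2   41.3] r [-13.9   7.1 -53.7]
```

```bash
python3 -m creep '[{"rx":-2,"ry":1,"rz":-8,"tx":31,"ty":-33,"tz":6,"hand":1},{"rx":-4,"ry":2,"rz":-15.3,"tx":62,"ty":-66,"tz":12,"hand":1},{"rx":-6,"ry":3,"rz":-23,"tx":93,"ty":-99,"tz":18,"hand":1},{"rx":-8,"ry":4,"rz":-31,"tx":124,"ty":-132,"tz":24,"hand":1},{"rx":-10,"ry":5,"rz":-38,"tx":155,"ty":-165,"tz":30,"hand":1},{"rx":-12,"ry":6,"rz":-46,"tx":186,"ty":-198,"tz":36,"hand":1},{"rx":-13.9,"ry":7.1,"rz":-53.7,"tx":216,"ty":-230,"tz":41,"hand":1},{"rx":-13.9,"ry":7.1,"rz":-53.7,"tx":216,"ty":-230,"tz":41,"hand":1}]'; python3 - <<'E'
from go import *
st(); row((*w((-.062,-.003)),.125),tilt=-15)
p=viewer.grab_frame("scene"); save(p,"s1")
E
```

```text
clock: 2.2
position: [0.3604, -0.266, 0.19]
tool_rot: [2.879, -0.0, 1.379]
force: [-1.1, -1.3, -0.7]
grip_width: 0.0002Traceback (most recent call last):
  File "<stdin>", line 2, in <module>
  File "go.py", line 12, in st
    s=bot.observe(); print(round(s["clock"],2),s["position"].round(4),s["tool_rot"].round(3),"F",s["force"].round(1),s["grip_width"].round(4),"q",s["qpos"].round(2))
                                                                                                                     ^^^^^^^^^^^^^^^^^^^^^
AttributeError: 'float' object has no attribute 'round'
```

```bash
sed -i 's/s\["grip_width"\].round(4)/round(s["grip_width"],4)/' go.py; python3 - <<'E'
from go import *
st(); row((*w((-.062,-.003)),.125),tilt=-15)
p=viewer.grab_frame("scene"); save(p,"s1")
E
```

```text
2.2 [ 0.3604 -0.266   0.19  ] [ 2.879 -0.     1.379] F [-1.1 -1.3 -0.7] 0.0002 q [ 0.95  0.23 -0.43  2.25  0.01  0.43  0.34]
t [-18.3  61.5  83.8] r [ 0.  -0.1  0.5]
```

View pics/s1.png

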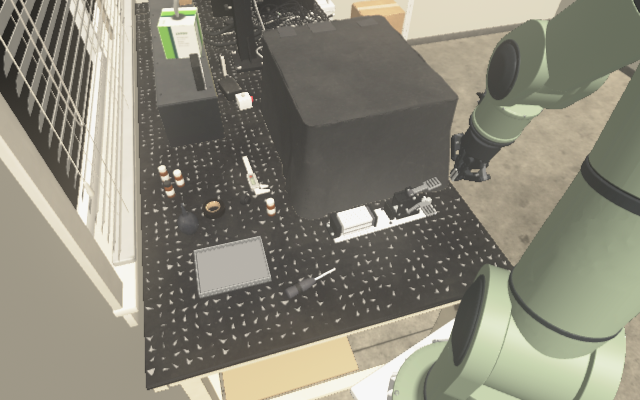

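```bash
python3 - <<'E'
from go import *
s=bot.observe(); print(s["position"],s["clock"])
p=viewer.grab_frame("scene"); print(p["rvec"],p["tvec"],p["cx"],proj(p,s["position"])); save(p,"s2",(380,90,540,250),5) 
q=viewer.grab_frame("top"); print(proj(q,s["position"]),q["cx"]); save(q,"t2",(320,165,480,325),5)
E
```

```text
[ 0.36029348 -0.26853259  0.19038141] 2.25
[ 1.29139044 -2.31081678  0.89077123] [0.29001224 0.39791646 0.79388782] 312.2766224867836 [[454.69950033 177.06034649]]
[[455.2836483  295.06680657]] 324.16364904544577
```

View pics/s2.png

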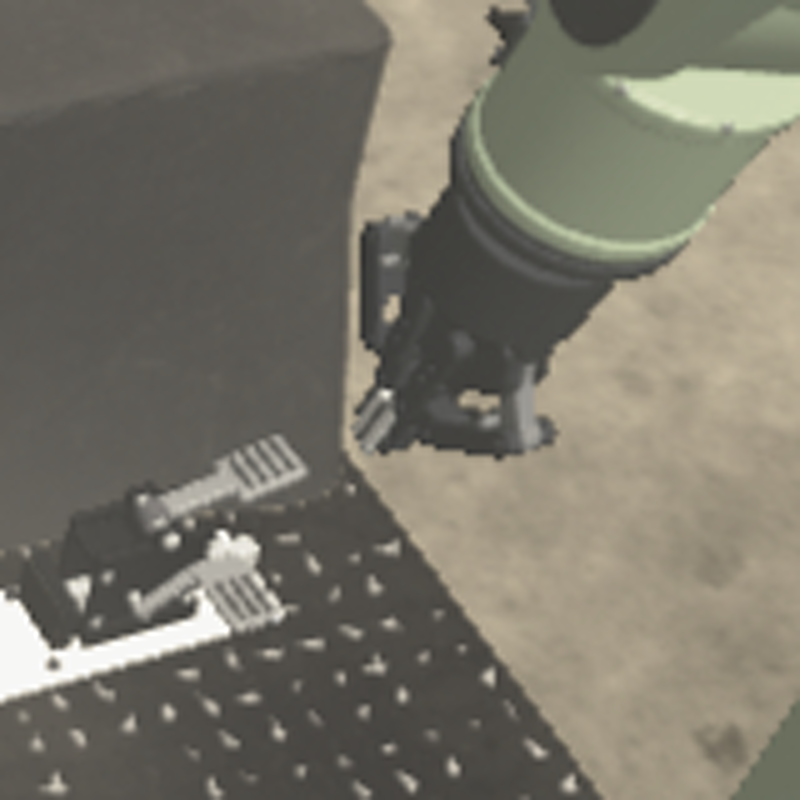

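View pics/t2.png

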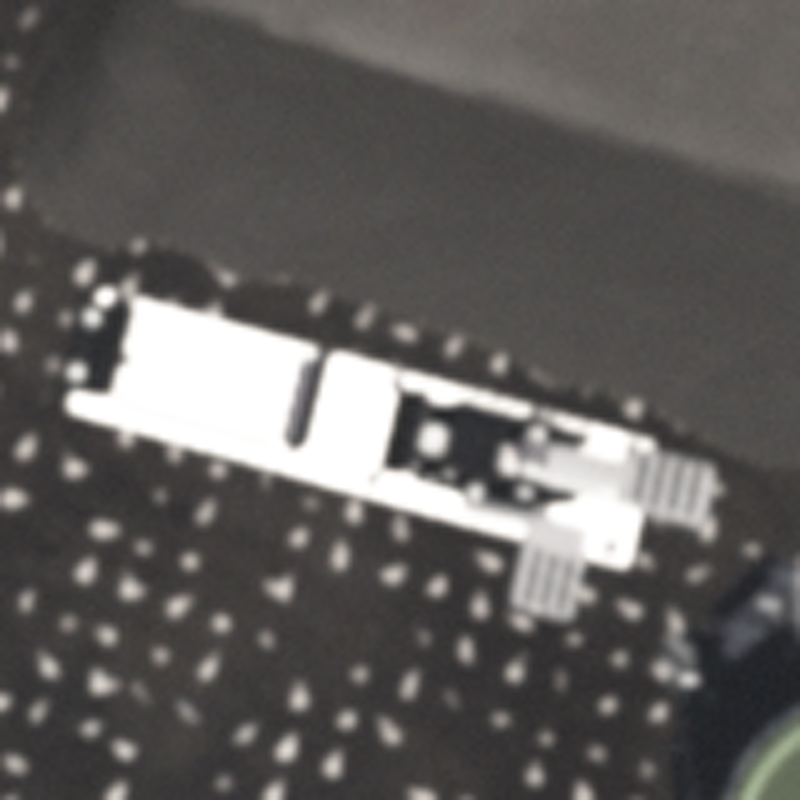

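```bash
python3 - <<'E'
from go import *
st(); row((*w((-.062,-.003)),.125),tilt=-15)
E
```

```text
2.35 [ 0.3602 -0.2708  0.1906] [2.879 0.    1.368] F [ 0.2  0.2 -0.3] 0.0001 q [ 0.96  0.23 -0.43  2.25  0.02  0.43  0.34]
t [-12.6  60.7  84.3] r [ 0.1  0.  -0.1]
```

```bash
python3 -m creep '[{"tx":-4,"ty":20,"tz":28,"hand":1},{"tx":-8,"ty":40,"tz":56,"hand":1},{"tx":-12.6,"ty":60.7,"tz":84.3,"hand":1},{"tx":-12.6,"ty":60.7,"tz":84.3,"hand":1},{"tx":-12.6,"ty":60.7,"tz":84.3,"hand":1}]'; python3 - <<'E'
from go import *
st(); s=bot.observe()
p=viewer.grab_frame("scene");print(proj(p,s["position"])); save(p,"s3",(340,90,500,240),5) 
q=viewer.grab_frame("top");print(proj(q,s["position"])); save(q,"t3",(380,205,500,305),5)
E
```

```text
2.35 [ 0.3602 -0.2708  0.1906] [2.879 0.    1.368] F [ 0.2  0.2 -0.3] 0.0001 q [ 0.96  0.23 -0.43  2.25  0.02  0.43  0.34]
[[455.46475933 176.66082504]]
[[456.42171447 295.18880808]]schema error: expected keys rx, ry, rz, tx, ty, tz, hand
```

View pics/s3.png

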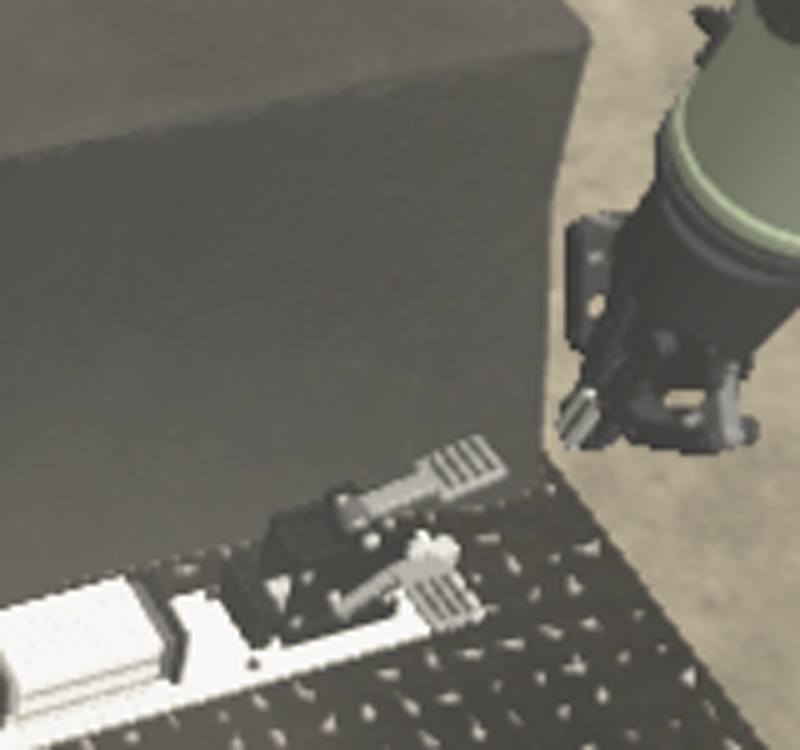

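View pics/t3.png

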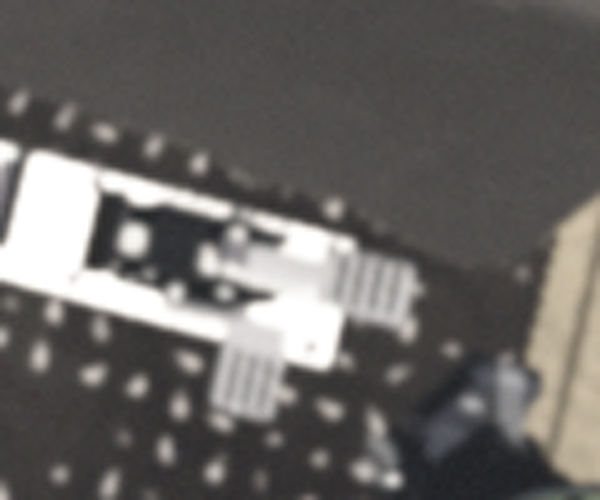

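```bash
python3 -m creep '[{"rx":0,"ry":0,"rz":0,"tx":-4,"ty":20,"tz":28,"hand":1},{"rx":0,"ry":0,"rz":0,"tx":-8,"ty":40,"tz":56,"hand":1},{"rx":0,"ry":0,"rz":0,"tx":-12.6,"ty":60.7,"tz":84.3,"hand":1},{"rx":0,"ry":0,"rz":0,"tx":-12.6,"ty":60.7,"tz":84.3,"hand":1},{"rx":0,"ry":0,"rz":0,"tx":-12.6,"ty":60.7,"tz":84.3,"hand":1}]'; python3 - <<'E'
from go import *
st(); s=bot.observe()
p=viewer.grab_frame("scene");print(proj(p,s["position"])); save(p,"s4",(340,90,500,240),5) 
q=viewer.grab_frame("top");print(proj(q,s["position"])); save(q,"t4",(380,205,500,305),5)
E
```

```text
clock: 2.95
position: [0.4363, -0.2988, 0.1238]
tool_rot: [2.881, -0.001, 1.369]
force: [-0.1, -0.3, 0.8]
grip_width: 0.0003
2.95 [ 0.4363 -0.2988  0.1238] [ 2.881e+00 -1.000e-03  1.369e+00] F [-0.1 -0.3  0.8] 0.0003 q [ 0.79  0.46 -0.31  2.13  0.16  0.33  0.18]
[[435.16668279 173.73346208]]
[[457.81971692 260.8369114 ]]
```

View pics/s4.png

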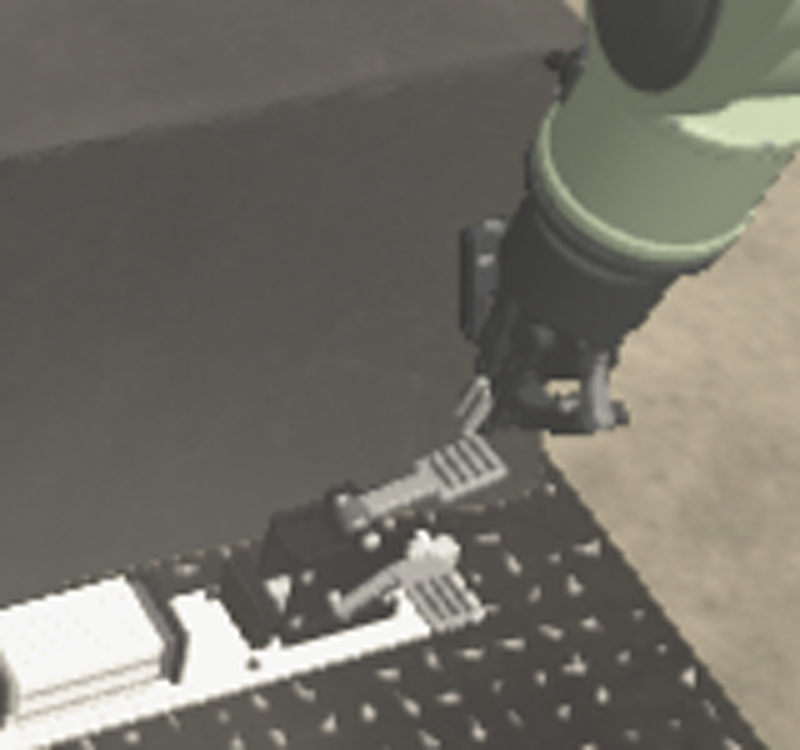

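View pics/t4.png

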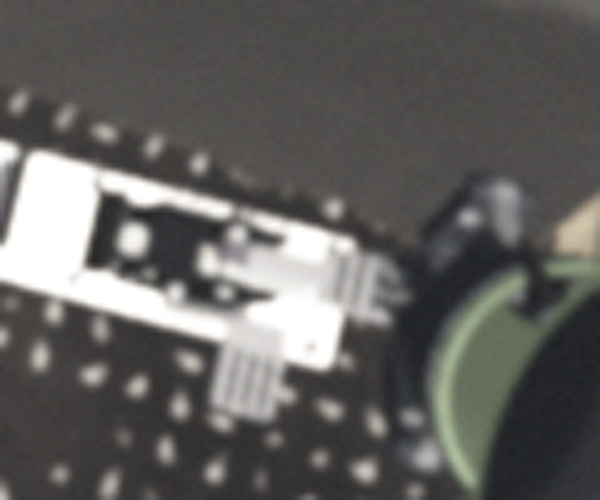

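```bash
python3 -m creep '[{"rx":0,"ry":0,"rz":0,"tx":2,"ty":-5,"tz":19,"hand":1},{"rx":0,"ry":0,"rz":0,"tx":2,"ty":-8,"tz":30,"hand":1},{"rx":0,"ry":0,"rz":0,"tx":2,"ty":-8,"tz":30,"hand":1}]'; python3 -c "
from go import *
st()"
python3 -m creep '[{"rx":0,"ry":0,"rz":0,"tx":0,"ty":-3,"tz":11,"hand":1},{"rx":0,"ry":0,"rz":0,"tx":0,"ty":-6,"tz":22,"hand":1},{"rx":0,"ry":0,"rz":0,"tx":0,"ty":-8,"tz":30,"hand":1},{"rx":0,"ry":0,"rz":0,"tx":0,"ty":-8,"tz":30,"hand":1}]'; python3 - <<'E'
from go import *
st(); s=bot.observe()
p=viewer.grab_frame("scene");print(proj(p,s["position"])); save(p,"s5",(320,90,480,250),5) 
E
```

```text
clock: 3.35
position: [0.4363, -0.2967, 0.093]
tool_rot: [2.88, -0.0, 1.369]
force: [-0.6, -0.3, 2.6]
grip_width: 0.0002
3.35 [ 0.4363 -0.2967  0.093 ] [ 2.88  -0.     1.369] F [-0.6 -0.3  2.6] 0.0002 q [ 0.75  0.51 -0.27  2.16  0.19  0.25  0.15]
clock: 3.75
position: [0.4372, -0.2968, 0.0628]
tool_rot: [2.879, -0.0, 1.37]
force: [-1.3, -1.0, 7.5]
grip_width: 0.0
3.75 [ 0.4372 -0.2968  0.0628] [ 2.879 -0.     1.37 ] F [-1.3 -1.   7.5] 0.0 q [ 0.72  0.57 -0.23  2.17  0.24  0.17  0.11]
[[429.2109802  190.30777058]]
```

View pics/s5.png

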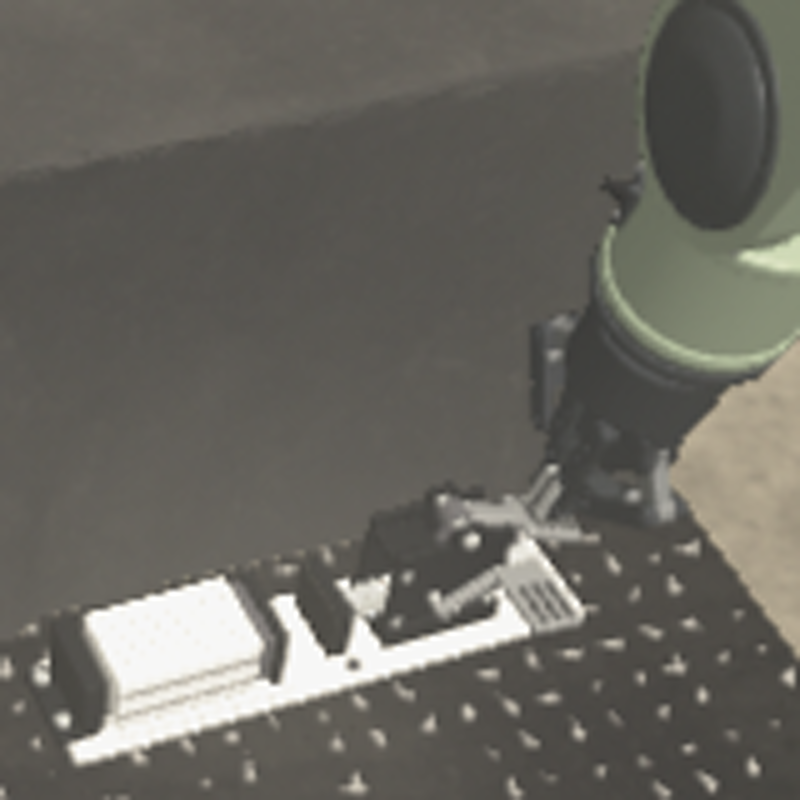

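```bash
python3 -m creep '[{"rx":0,"ry":0,"rz":0,"tx":0,"ty":-2.3,"tz":8.7,"hand":1},{"rx":0,"ry":0,"rz":0,"tx":0,"ty":-2.3,"tz":8.7,"hand":1}]'; python3 -m creep '[{"rx":0,"ry":0,"rz":0,"tx":0,"ty":7.8,"tz":-29,"hand":1},{"rx":0,"ry":0,"rz":0,"tx":0,"ty":14.5,"tz":-54,"hand":1},{"rx":0,"ry":0,"rz":0,"tx":0,"ty":14.5,"tz":-54,"hand":1},{"rx":0,"ry":0,"rz":0,"tx":0,"ty":14.5,"tz":-54,"hand":1}]';  python3 - <<'E'
from go import *
st(); s=bot.observe()
p=viewer.grab_frame("scene");print(proj(p,s["position"])); save(p,"s6",(320,90,480,250),5) 
E
```

```text
clock: 4.0
position: [0.4377, -0.298, 0.0546]
tool_rot: [2.877, 0.002, 1.369]
force: [-2.5, -4.8, 18.9]
grip_width: -0.0004
clock: 4.4
position: [0.4369, -0.2974, 0.1103]
tool_rot: [2.878, 0.001, 1.369]
force: [-1.3, 0.2, -0.5]
grip_width: -0.0003
4.4 [ 0.4369 -0.2974  0.1103] [2.878e+00 1.000e-03 1.369e+00] F [-1.3  0.2 -0.5] -0.0003 q [ 0.87  0.49 -0.42  2.14  0.38  0.31 -0.03]
[[433.40717549 177.56042004]]
```

View pics/s6.png

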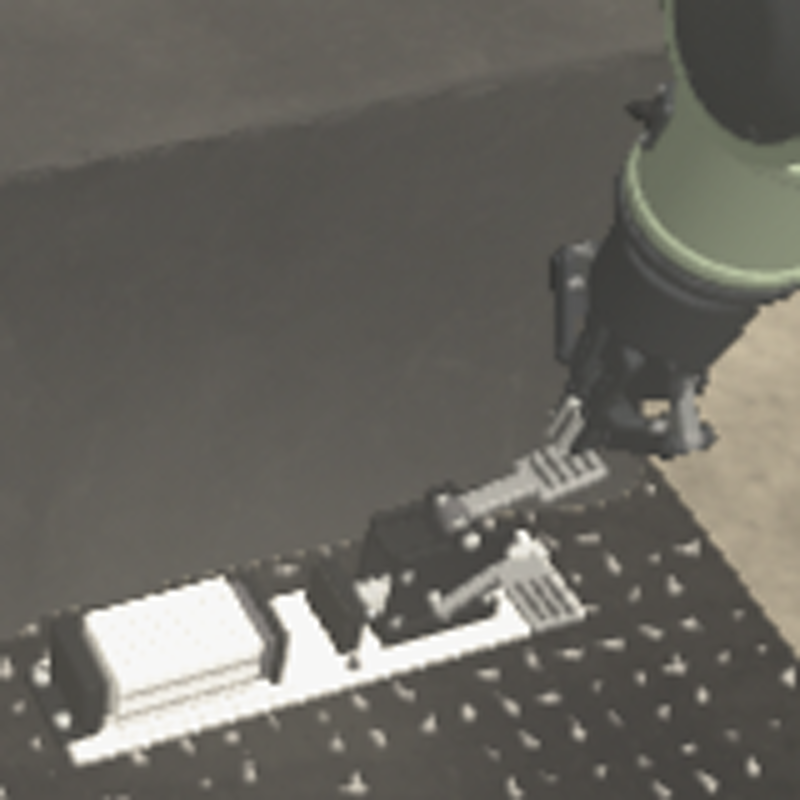

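```bash
for i in 1; do python3 -m creep '[{"rx":0,"ry":0,"rz":0,"tx":0,"ty":-5,"tz":19,"hand":1},{"rx":0,"ry":0,"rz":0,"tx":0,"ty":-9.6,"tz":36,"hand":1},{"rx":0,"ry":0,"rz":0,"tx":0,"ty":-14.4,"tz":53.5,"hand":1},{"rx":0,"ry":0,"rz":0,"tx":0,"ty":-14.4,"tz":53.5,"hand":1},{"rx":0,"ry":0,"rz":0,"tx":0,"ty":-14.4,"tz":53.5,"hand":1}]'; python3 -m creep '[{"rx":0,"ry":0,"rz":0,"tx":0,"ty":7.2,"tz":-27,"hand":1},{"rx":0,"ry":0,"rz":0,"tx":0,"ty":14.4,"tz":-53.5,"hand":1},{"rx":0,"ry":0,"rz":0,"tx":0,"ty":14.4,"tz":-53.5,"hand":1},{"rx":0,"ry":0,"rz":0,"tx":0,"ty":14.4,"tz":-53.5,"hand":1}]'; done; python3 -c "
from go import *
st();p=viewer.grab_frame('scene'); save(p,'s7',(320,130,460,250),5)"
```

```text
clock: 4.95
position: [0.4376, -0.2974, 0.0539]
tool_rot: [2.878, 0.001, 1.369]
force: [-3.4, -4.8, 18.5]
grip_width: -0.0002
clock: 5.35
position: [0.4367, -0.2968, 0.1091]
tool_rot: [2.879, -0.0, 1.369]
force: [0.3, 0.0, -0.3]
grip_width: -0.0001
5.35 [ 0.4367 -0.2968  0.1091] [ 2.879 -0.     1.369] F [ 0.3  0.  -0.3] -0.0001 q [ 0.89  0.5  -0.44  2.14  0.41  0.32 -0.06]
```

View pics/s7.png

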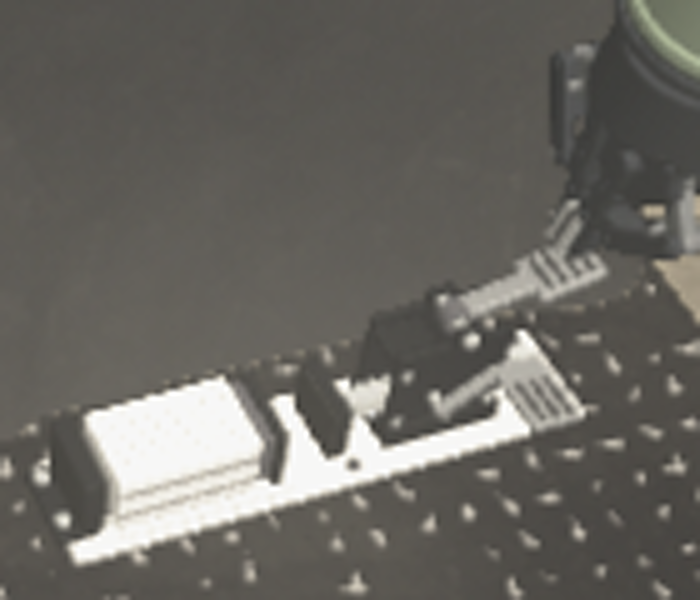

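```bash
python3 -m creep '[{"rx":0,"ry":0,"rz":0,"tx":0,"ty":-5,"tz":19,"hand":1},{"rx":0,"ry":0,"rz":0,"tx":0,"ty":-9.6,"tz":36,"hand":1},{"rx":0,"ry":0,"rz":0,"tx":0,"ty":-14.4,"tz":53.5,"hand":1},{"rx":0,"ry":0,"rz":0,"tx":0,"ty":-14.4,"tz":53.5,"hand":1},{"rx":0,"ry":0,"rz":0,"tx":0,"ty":-14.4,"tz":53.5,"hand":1}]'; python3 -m creep '[{"rx":0,"ry":0,"rz":0,"tx":0,"ty":7.2,"tz":-27,"hand":1},{"rx":0,"ry":0,"rz":0,"tx":0,"ty":14.6,"tz":-54.5,"hand":1},{"rx":0,"ry":0,"rz":0,"tx":0,"ty":14.6,"tz":-54.5,"hand":1},{"rx":0,"ry":0,"rz":0,"tx":0,"ty":14.6,"tz":-54.5,"hand":1}]';python3 -m creep '[{"rx":0,"ry":0,"rz":0,"tx":0,"ty":-5,"tz":19,"hand":1},{"rx":0,"ry":0,"rz":0,"tx":0,"ty":-9.6,"tz":36,"hand":1},{"rx":0,"ry":0,"rz":0,"tx":0,"ty":-14.4,"tz":53.5,"hand":1},{"rx":0,"ry":0,"rz":0,"tx":0,"ty":-14.4,"tz":53.5,"hand":1},{"rx":0,"ry":0,"rz":0,"tx":0,"ty":-14.4,"tz":53.5,"hand":1}]'; python3 -m creep '[{"rx":0,"ry":0,"rz":0,"tx":0,"ty":7.2,"tz":-27,"hand":1},{"rx":0,"ry":0,"rz":0,"tx":0,"ty":14.6,"tz":-54.5,"hand":1},{"rx":0,"ry":0,"rz":0,"tx":0,"ty":14.6,"tz":-54.5,"hand":1},{"rx":0,"ry":0,"rz":0,"tx":0,"ty":14.6,"tz":-54.5,"hand":1}]'; python3 -c "
from go import *
st();p=viewer.grab_frame('scene'); save(p,'s8',(320,130,460,250),5)"
```

```text
clock: 5.9
position: [0.4375, -0.297, 0.0534]
tool_rot: [2.879, 0.0, 1.37]
force: [-2.7, -4.8, 18.9]
grip_width: -0.0
clock: 6.3
position: [0.4366, -0.2966, 0.1098]
tool_rot: [2.88, -0.001, 1.369]
force: [-0.2, 0.3, -0.2]
grip_width: 0.0002
clock: 6.8
position: [0.4373, -0.297, 0.0541]
tool_rot: [2.879, 0.0, 1.37]
force: [-2.1, -5.4, 19.2]
grip_width: -0.0002
clock: 7.2
position: [0.4364, -0.2965, 0.1105]
tool_rot: [2.88, -0.001, 1.369]
force: [-1.1, 0.8, -0.3]
grip_width: -0.0001
7.2 [ 0.4364 -0.2965  0.1105] [ 2.880e+00 -1.000e-03  1.369e+00] F [-1.1  0.8 -0.3] -0.0001 q [ 0.92  0.5  -0.49  2.14  0.48  0.33 -0.12]
```

View pics/s8.png

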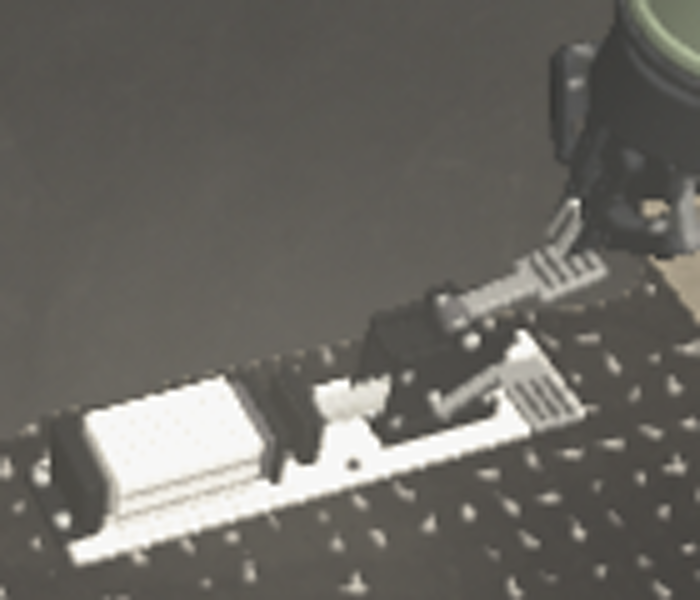

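```bash
python3 -m creep '[{"rx":0,"ry":0,"rz":0,"tx":0,"ty":-5,"tz":19,"hand":1},{"rx":0,"ry":0,"rz":0,"tx":0,"ty":-9.6,"tz":36,"hand":1},{"rx":0,"ry":0,"rz":0,"tx":0,"ty":-14.4,"tz":53.5,"hand":1},{"rx":0,"ry":0,"rz":0,"tx":0,"ty":-14.4,"tz":53.5,"hand":1},{"rx":0,"ry":0,"rz":0,"tx":0,"ty":-14.4,"tz":53.5,"hand":1}]'; python3 -m creep '[{"rx":0,"ry":0,"rz":0,"tx":0,"ty":7.2,"tz":-27,"hand":1},{"rx":0,"ry":0,"rz":0,"tx":0,"ty":14.6,"tz":-54.5,"hand":1},{"rx":0,"ry":0,"rz":0,"tx":0,"ty":14.6,"tz":-54.5,"hand":1},{"rx":0,"ry":0,"rz":0,"tx":0,"ty":14.6,"tz":-54.5,"hand":1}]';python3 -c "
from go import *
st();p=viewer.grab_frame('scene'); save(p,'s9',(320,130,460,250),5)"
python3 -m creep '[{"rx":0,"ry":0,"rz":0,"tx":0,"ty":-5,"tz":19,"hand":1},{"rx":0,"ry":0,"rz":0,"tx":0,"ty":-8,"tz":30,"hand":1},{"rx":0,"ry":0,"rz":0,"tx":0,"ty":-10,"tz":37,"hand":1},{"rx":0,"ry":0,"rz":0,"tx":0,"ty":-10,"tz":37,"hand":1}]'
python3 -m creep '[{"rx":0,"ry":0,"rz":0,"tx":0,"ty":-4.4,"tz":16.5,"hand":1},{"rx":0,"ry":0,"rz":0,"tx":0,"ty":-4.4,"tz":16.5,"hand":1},{"rx":0,"ry":0,"rz":0,"tx":0,"ty":-4.4,"tz":16.5,"hand":1}]'
python3 -m creep '[{"rx":0,"ry":0,"rz":0,"tx":0,"ty":7.2,"tz":-27,"hand":1},{"rx":0,"ry":0,"rz":0,"tx":0,"ty":14.6,"tz":-54.5,"hand":1},{"rx":0,"ry":0,"rz":0,"tx":0,"ty":14.6,"tz":-54.5,"hand":1},{"rx":0,"ry":0,"rz":0,"tx":0,"ty":14.6,"tz":-54.5,"hand":1}]'; python3 -c "
from go import *
st();p=viewer.grab_frame('scene'); save(p,'s10',(320,130,460,250),5)
im=cv2.vconcat([cv2.imread('pics/s9.png')[200:],cv2.imread('pics/s10.png')[200:]]);cv2.imwrite('pics/s910.png',im[:, :700]) ;print(im.shape)"
```

```text
clock: 7.75
position: [0.4373, -0.2969, 0.0551]
tool_rot: [2.879, 0.0, 1.37]
force: [-1.4, -5.4, 18.8]
grip_width: -0.0002
clock: 8.15
position: [0.4364, -0.2965, 0.1116]
tool_rot: [2.88, -0.001, 1.369]
force: [0.3, -0.6, -1.5]
grip_width: -0.0001
8.15 [ 0.4364 -0.2965  0.1116] [ 2.880e+00 -1.000e-03  1.369e+00] F [ 0.3 -0.6 -1.5] -0.0001 q [ 0.94  0.5  -0.52  2.14  0.5   0.34 -0.14]
clock: 8.6
position: [0.4369, -0.2966, 0.0725]
tool_rot: [2.88, -0.0, 1.37]
force: [1.1, -5.1, 7.7]
grip_width: -0.0
clock: 8.9
position: [0.4375, -0.297, 0.0564]
tool_rot: [2.878, 0.0, 1.37]
force: [-0.9, -4.9, 19.8]
grip_width: -0.0006
clock: 9.3
position: [0.4363, -0.2965, 0.1126]
tool_rot: [2.88, -0.001, 1.369]
force: [-0.4, 0.3, -0.2]
grip_width: 0.0002
9.3 [ 0.4363 -0.2965  0.1126] [ 2.880e+00 -1.000e-03  1.369e+00] F [-0.4  0.3 -0.2] 0.0002 q [ 0.96  0.51 -0.54  2.14  0.52  0.35 -0.16]
(800, 700, 3)
```

View pics/s9.png

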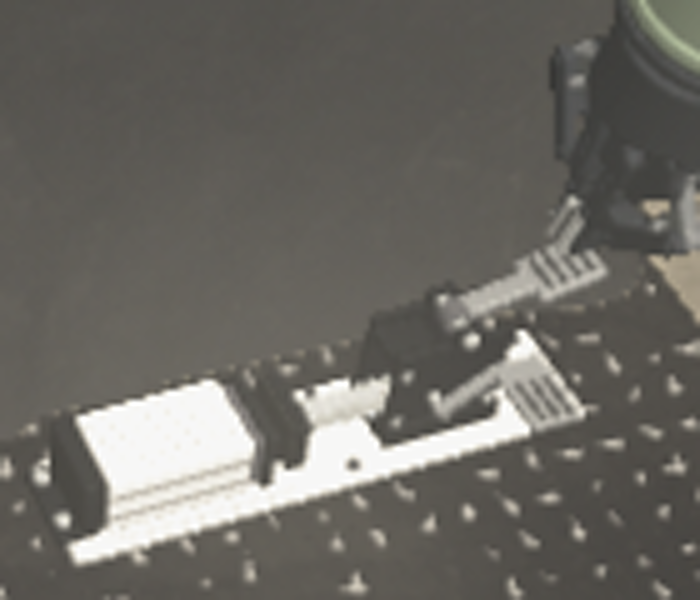

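View pics/s10.png

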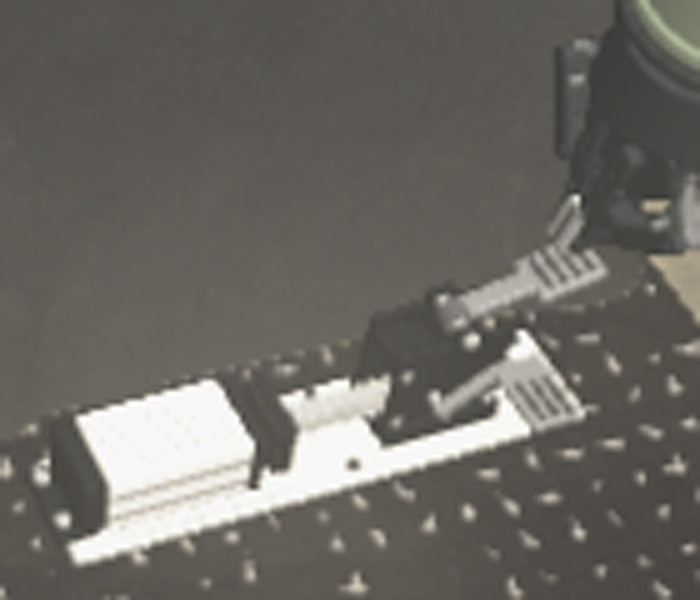

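```bash
python3 -m creep '[{"rx":0,"ry":0,"rz":0,"tx":0,"ty":-5,"tz":19,"hand":1},{"rx":0,"ry":0,"rz":0,"tx":0,"ty":-8,"tz":30,"hand":1},{"rx":0,"ry":0,"rz":0,"tx":0,"ty":-10.5,"tz":39,"hand":1},{"rx":0,"ry":0,"rz":0,"tx":0,"ty":-10.5,"tz":39,"hand":1}]'
python3 -m creep '[{"rx":0,"ry":0,"rz":0,"tx":0,"ty":-5,"tz":18.5,"hand":1},{"rx":0,"ry":0,"rz":0,"tx":0,"ty":-5,"tz":18.5,"hand":1},{"rx":0,"ry":0,"rz":0,"tx":0,"ty":-5,"tz":18.5,"hand":1}]'
python3 -m creep '[{"rx":0,"ry":0,"rz":0,"tx":0,"ty":7.2,"tz":-27,"hand":1},{"rx":0,"ry":0,"rz":0,"tx":0,"ty":14.6,"tz":-54.5,"hand":1},{"rx":0,"ry":0,"rz":0,"tx":0,"ty":14.6,"tz":-54.5,"hand":1},{"rx":0,"ry":0,"rz":0,"tx":0,"ty":14.6,"tz":-54.5,"hand":1}]'; python3 -c "
from go import *
st();p=viewer.grab_frame('scene'); save(p,'s11',(320,130,460,250),5)"
python3 -m creep '[{"rx":0,"ry":0,"rz":0,"tx":0,"ty":-5,"tz":19,"hand":1},{"rx":0,"ry":0,"rz":0,"tx":0,"ty":-8,"tz":30,"hand":1},{"rx":0,"ry":0,"rz":0,"tx":0,"ty":-10,"tz":37,"hand":1},{"rx":0,"ry":0,"rz":0,"tx":0,"ty":-10,"tz":37,"hand":1}]'
python3 -m creep '[{"rx":0,"ry":0,"rz":0,"tx":0,"ty":-4.8,"tz":18,"hand":1},{"rx":0,"ry":0,"rz":0,"tx":0,"ty":-4.8,"tz":18,"hand":1},{"rx":0,"ry":0,"rz":0,"tx":0,"ty":-4.8,"tz":18,"hand":1}]'
python3 -m creep '[{"rx":0,"ry":0,"rz":0,"tx":0,"ty":7.2,"tz":-27,"hand":1},{"rx":0,"ry":0,"rz":0,"tx":0,"ty":14.6,"tz":-54.5,"hand":1},{"rx":0,"ry":0,"rz":0,"tx":0,"ty":14.6,"tz":-54.5,"hand":1},{"rx":0,"ry":0,"rz":0,"tx":0,"ty":14.6,"tz":-54.5,"hand":1}]'; python3 -c "
from go import *
st();p=viewer.grab_frame('scene'); save(p,'s12',(320,130,460,250),5)"
```

```text
clock: 9.75
position: [0.437, -0.2968, 0.0717]
tool_rot: [2.88, 0.0, 1.37]
force: [-2.2, -6.9, 20.0]
grip_width: -0.0
clock: 10.05
position: [0.4374, -0.2974, 0.0534]
tool_rot: [2.878, 0.001, 1.37]
force: [-1.4, -8.6, 19.4]
grip_width: -0.0001
clock: 10.45
position: [0.4362, -0.2965, 0.1095]
tool_rot: [2.88, -0.001, 1.369]
force: [-0.2, -0.4, 0.4]
grip_width: -0.0001
10.45 [ 0.4362 -0.2965  0.1095] [ 2.880e+00 -1.000e-03  1.369e+00] F [-0.2 -0.4  0.4] -0.0001 q [ 0.97  0.52 -0.55  2.14  0.55  0.35 -0.2 ]
clock: 10.9
position: [0.4371, -0.2966, 0.0708]
tool_rot: [2.879, -0.0, 1.37]
force: [-2.2, -4.0, 20.6]
grip_width: -0.0001
clock: 11.2
position: [0.4376, -0.297, 0.0529]
tool_rot: [2.878, 0.0, 1.37]
force: [-0.6, -5.2, 20.4]
grip_width: 0.0001
clock: 11.6
position: [0.4362, -0.2964, 0.1089]
tool_rot: [2.88, -0.001, 1.37]
force: [-0.3, -0.4, -0.4]
grip_width: -0.0002
11.6 [ 0.4362 -0.2964  0.1089] [ 2.88e+00 -1.00e-03  1.37e+00] F [-0.3 -0.4 -0.4] -0.0002 q [ 0.98  0.52 -0.57  2.14  0.58  0.35 -0.22]
```

View pics/s11.png

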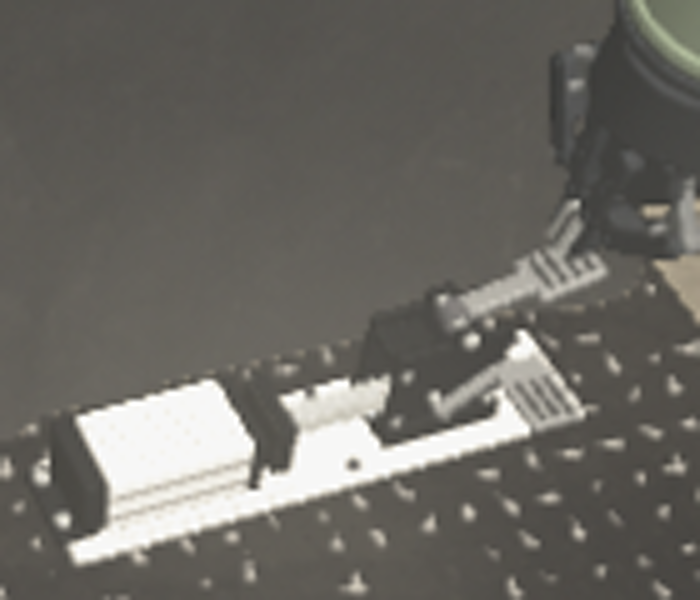

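View pics/s12.png

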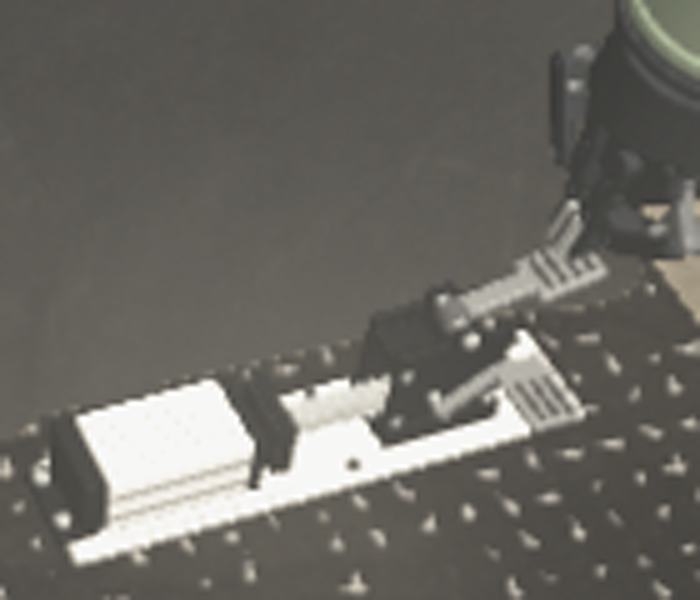

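```bash
python3 - <<'E'
from go import *
row((*w((-.045,.02)),.15)); row((*w((-.024,.056)),.11));row((*w((-.024,.056)),.075))
E
```

```text
t [ 14.1 -10.4 -45.7] r [14.9 -0.1 -0. ]
t [ 35.  -55.5 -16.3] r [14.9 -0.1 -0. ]
t [ 35.  -64.5  17.5] r [14.9 -0.1 -0. ]
```

```bash
python3 -m creep '[{"rx":3,"ry":0,"rz":0,"tx":5,"ty":-3,"tz":-38,"hand":1},{"rx":9,"ry":0,"rz":0,"tx":14,"ty":-12,"tz":-46,"hand":1},{"rx":15,"ry":0,"rz":0,"tx":25,"ty":-36,"tz":-30,"hand":1},{"rx":15,"ry":0,"rz":0,"tx":35,"ty":-55.5,"tz":-16,"hand":1},{"rx":15,"ry":0,"rz":0,"tx":35,"ty":-64.5,"tz":17.5,"hand":1},{"rx":15,"ry":0,"rz":0,"tx":35,"ty":-64.5,"tz":17.5,"hand":1},{"rx":15,"ry":0,"rz":0,"tx":35,"ty":-64.5,"tz":17.5,"hand":1}]'; python3 -c "
from go import *
st();p=viewer.grab_frame('scene'); save(p,'s13',(320,100,460,250),5)
p=viewer.grab_frame('top'); save(p,'t13',(320,205,480,305),5)"
```

```text
clock: 12.35
position: [0.3869, -0.2501, 0.0758]
tool_rot: [-3.14, -0.001, 1.371]
force: [0.6, 0.3, 1.5]
grip_width: 0.0003
12.35 [ 0.3869 -0.2501  0.0758] [-3.140e+00 -1.000e-03  1.371e+00] F [0.6 0.3 1.5] 0.0003 q [ 0.9   0.58 -0.59  2.12  0.57  0.6  -0.3 ]
```

View pics/s13.png

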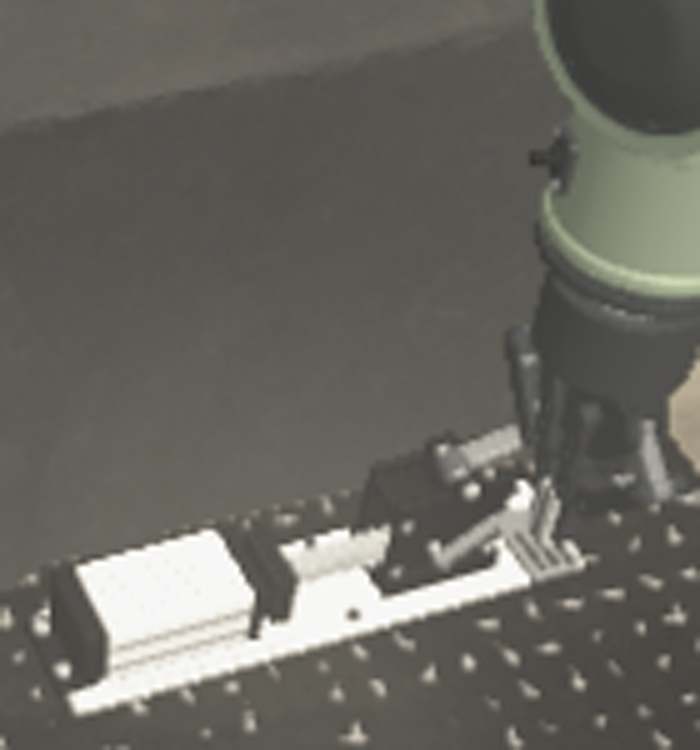

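View pics/t13.png

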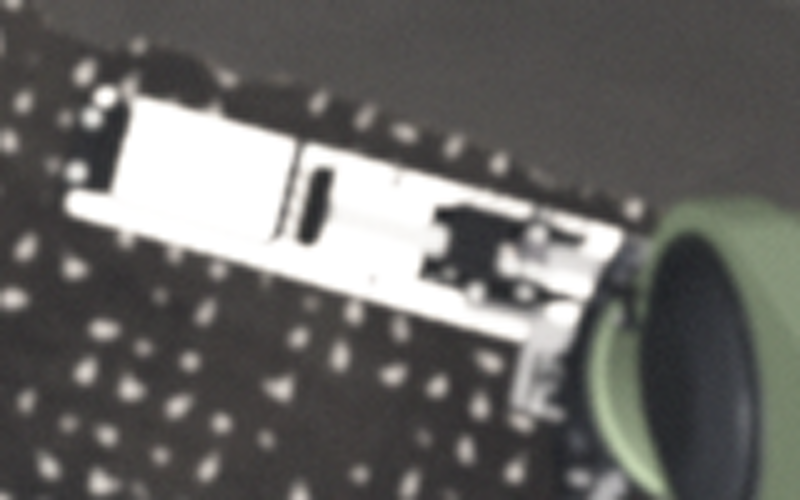

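```bash
python3 -m creep '[{"rx":0,"ry":0,"rz":0,"tx":2,"ty":-6,"tz":0,"hand":1},{"rx":0,"ry":0,"rz":0,"tx":2,"ty":-6,"tz":10,"hand":1},{"rx":0,"ry":0,"rz":0,"tx":2,"ty":-6,"tz":17,"hand":1},{"rx":0,"ry":0,"rz":0,"tx":2,"ty":-6,"tz":21,"hand":1},{"rx":0,"ry":0,"rz":0,"tx":2,"ty":-6,"tz":21,"hand":1}]'; python3 -c "
from go import *
st();p=viewer.grab_frame('scene'); save(p,'s14',(320,100,460,250),5)"
```

```text
clock: 12.95
position: [0.3811, -0.2487, 0.0547]
tool_rot: [-3.142, 0.001, 1.369]
force: [-3.1, -7.5, 7.3]
grip_width: 0.0003
12.95 [ 0.3811 -0.2487  0.0547] [-3.142e+00  1.000e-03  1.369e+00] F [-3.1 -7.5  7.3] 0.0003 q [ 0.87  0.61 -0.55  2.15  0.62  0.54 -0.34]
```

View pics/s14.png

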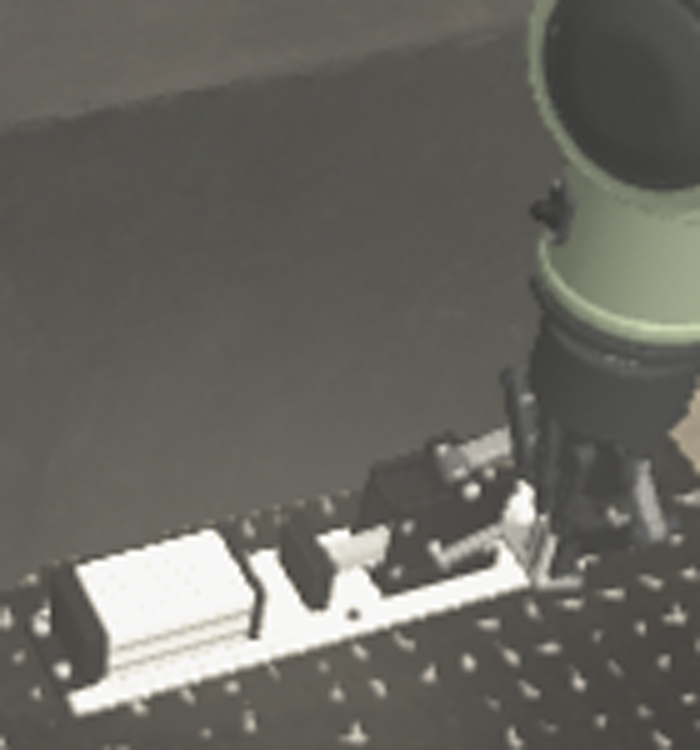

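```bash
python3 -m creep '[{"rx":0,"ry":0,"rz":0,"tx":0,"ty":0,"tz":1.5,"hand":1},{"rx":0,"ry":0,"rz":0,"tx":0,"ty":0,"tz":1.5,"hand":1},{"rx":0,"ry":0,"rz":0,"tx":0,"ty":0,"tz":1.5,"hand":1},{"rx":0,"ry":0,"rz":0,"tx":0,"ty":0,"tz":1.5,"hand":1},{"rx":0,"ry":0,"rz":0,"tx":0,"ty":0,"tz":1.5,"hand":1},{"rx":0,"ry":0,"rz":0,"tx":0,"ty":0,"tz":1.5,"hand":1},{"rx":0,"ry":0,"rz":0,"tx":0,"ty":0,"tz":1.5,"hand":1},{"rx":0,"ry":0,"rz":0,"tx":0,"ty":0,"tz":1.5,"hand":1}]';python3 -m creep '[{"rx":0,"ry":0,"rz":0,"tx":0,"ty":0,"tz":0,"hand":1},{"rx":0,"ry":0,"rz":0,"tx":0,"ty":0,"tz":0,"hand":1},{"rx":0,"ry":0,"rz":0,"tx":0,"ty":0,"tz":0,"hand":1},{"rx":0,"ry":0,"rz":0,"tx":0,"ty":0,"tz":0,"hand":1},{"rx":0,"ry":0,"rz":0,"tx":0,"ty":0,"tz":0,"hand":1},{"rx":0,"ry":0,"rz":0,"tx":0,"ty":0,"tz":0,"hand":1},{"rx":0,"ry":0,"rz":0,"tx":0,"ty":0,"tz":0,"hand":1}]'; python3 -c "
from go import *
st();p=viewer.grab_frame('scene'); save(p,'s15',(320,100,460,250),5);p=viewer.grab_frame('top'); save(p,'t15',(320,205,480,305),5)"
```

```text
clock: 13.8
position: [0.3811, -0.2489, 0.0538]
tool_rot: [3.141, 0.002, 1.368]
force: [-4.7, -7.8, 16.5]
grip_width: -0.0003
clock: 14.5
position: [0.3811, -0.2489, 0.0538]
tool_rot: [3.141, 0.002, 1.368]
force: [-5.8, -7.6, 15.7]
grip_width: 0.0003
14.5 [ 0.3811 -0.2489  0.0538] [3.141e+00 2.000e-03 1.368e+00] F [-5.8 -7.6 15.7] 0.0003 q [ 0.87  0.61 -0.54  2.15  0.62  0.54 -0.35]
```

View pics/s15.png

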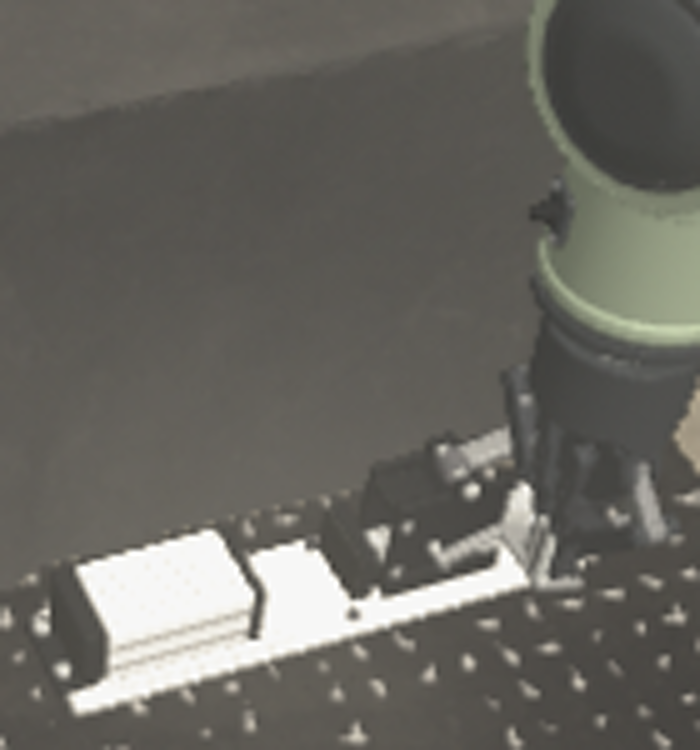

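View pics/t15.png

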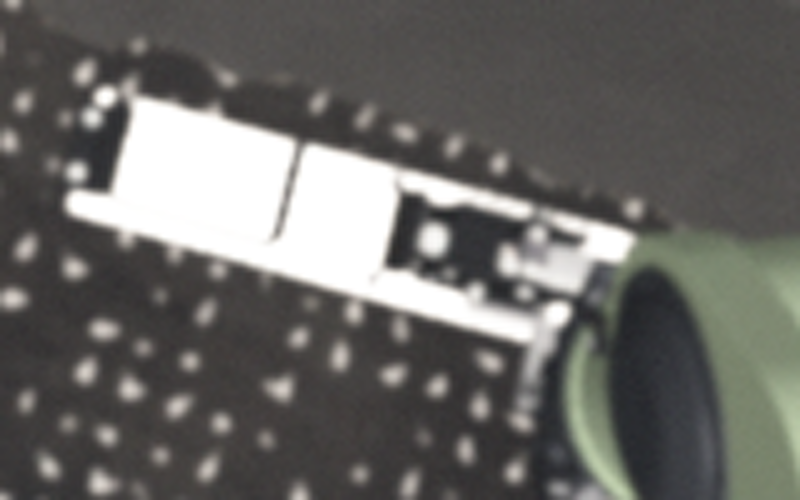

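```bash
python3 - <<'E'
from box import *
zs=lambda x,y:(320+x/5-.4,100+y/5-.4); zt=lambda x,y:(320+x/5-.4,205+y/5-.4)
for q in ((212,530),(75,570),(250,600),(110,640),(265,592),(222,526)): X=back(S,zs(*q),.048)[0]; print("S",q,toC(X),X[:2].round(4))
for q in ((135,97),(112,192),(297,143),(275,240),(305,147),(283,240)): X=back(T,zt(*q),.048)[0]; print("T",q,toC(X),X[:2].round(4))
# tray
for k,p in (("scene",S),("top",T)):
    m=o[k,"tray"][0]["mask"] if (k,"tray") in o else None
    if m is None: continue
    c=max(cv2.findContours(m.astype(np.uint8),0,2)[0],key=cv2.contourArea); r=cv2.boxPoints(cv2.minAreaRect(c)); ap=cv2.approxPolyDP(c,6,True).reshape(-1,2); print(k,ap.tolist(),back(p,ap,.016)[:,:2].round(3).tolist())
save(S,"trs",(180,225,290,310),6); save(T,"trt",(190,170,290,255),6)
E
```

```text
S (212, 530) [np.float64(0.126), np.float64(-0.026)] [ 0.4968 -0.1196]
S (75, 570) [np.float64(0.205), np.float64(-0.025)] [ 0.5115 -0.0426]
S (250, 600) [np.float64(0.128), np.float64(0.024)] [ 0.4479 -0.1076]
S (110, 640) [np.float64(0.206), np.float64(0.024)] [ 0.4637 -0.0318]
S (265, 592) [np.float64(0.119), np.float64(0.022)] [ 0.4481 -0.1174]
S (222, 526) [np.float64(0.12), np.float64(-0.027)] [ 0.4964 -0.1258]
T (135, 97) [np.float64(0.204), np.float64(-0.031)] [ 0.517  -0.0446]
T (112, 192) [np.float64(0.203), np.float64(0.019)] [ 0.4679 -0.0356]
T (297, 143) [np.float64(0.119), np.float64(-0.03)] [ 0.4989 -0.1277]
T (275, 240) [np.float64(0.118), np.float64(0.021)] [ 0.4493 -0.1184]
T (305, 147) [np.float64(0.114), np.float64(-0.029)] [ 0.4971 -0.1318]
T (283, 240) [np.float64(0.114), np.float64(0.02)] [ 0.4495 -0.1224]
scene [[260, 236], [195, 249], [200, 296], [271, 280]] [[0.571, 0.146], [0.619, 0.303], [0.488, 0.341], [0.44, 0.183]]
```

View pics/trs.png

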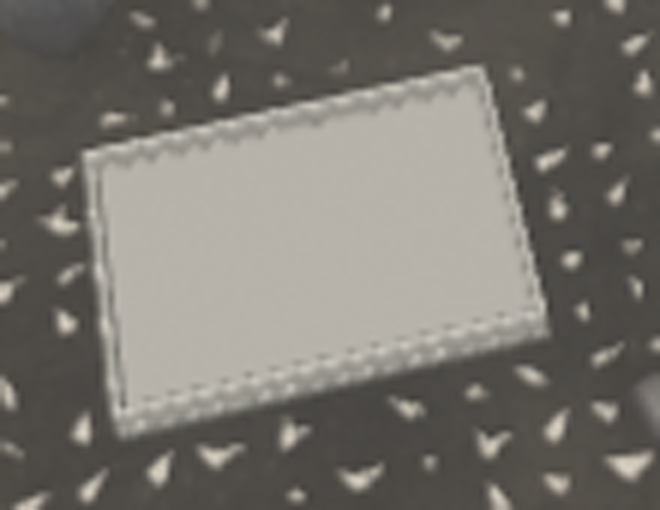

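View pics/trt.png

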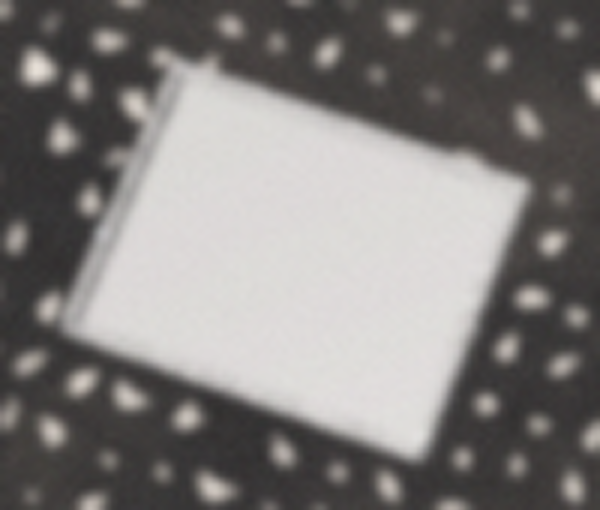

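```bash
python3 - <<'E'
from go import *
a=w((.161,-.003)); print(a)
row((*a,.19),yaw=1.366);row((*a,.11),yaw=1.366)
E
```

```text
[ 0.48105113 -0.08083315]
t [ 184.5   64.2 -136.5] r [0.  0.1 0.1]
t [184.6  64.1 -56.5] r [0.  0.1 0.1]
```

```bash
python3 -m creep '[{"rx":0,"ry":0,"rz":0,"tx":0,"ty":0,"tz":-45,"hand":1},{"rx":0,"ry":0,"rz":0,"tx":0,"ty":0,"tz":-90,"hand":1},{"rx":0,"ry":0,"rz":0,"tx":30,"ty":5,"tz":-125,"hand":1},{"rx":0,"ry":0,"rz":0,"tx":75,"ty":20,"tz":-136,"hand":-0.6},{"rx":0,"ry":0,"rz":0,"tx":120,"ty":36,"tz":-136,"hand":-0.6},{"rx":0,"ry":0,"rz":0,"tx":160,"ty":55,"tz":-136,"hand":-0.6},{"rx":0,"ry":0,"rz":0,"tx":184.5,"ty":64,"tz":-136,"hand":-0.6},{"rx":0,"ry":0,"rz":0,"tx":184.5,"ty":64,"tz":-136,"hand":-0.6}]';python3 -m creep '[{"rx":0,"ry":0,"rz":0,"tx":0,"ty":0,"tz":40,"hand":-0.6},{"rx":0,"ry":0,"rz":0,"tx":0,"ty":0,"tz":80,"hand":-0.6},{"rx":0,"ry":0,"rz":0,"tx":0,"ty":0,"tz":80,"hand":-0.6},{"rx":0,"ry":0,"rz":0,"tx":0,"ty":0,"tz":80,"hand":-0.6}]'; python3 -c "
from go import *
st();s=bot.observe();p=viewer.grab_frame('scene');print(proj(p,s['position'])); save(p,'s16',(300,60,460,250),4);p=viewer.grab_frame('top');print(proj(p,s['position'])); save(p,'t16',(320,165,480,305),5)"
```

```text
clock: 15.4
position: [0.4827, -0.0759, 0.1896]
tool_rot: [3.14, -0.002, 1.374]
force: [-1.2, -0.6, -1.0]
grip_width: 0.0683
clock: 15.8
position: [0.4809, -0.0796, 0.1102]
tool_rot: [-3.141, -0.0, 1.37]
force: [1.4, -0.2, 1.3]
grip_width: 0.0682
15.8 [ 0.4809 -0.0796  0.1102] [-3.141 -0.     1.37 ] F [ 1.4 -0.2  1.3] 0.0682 q [ 0.55  0.57 -0.67  2.03  0.53  0.72 -0.66]
[[355.08295468 199.22598809]]
[[362.31172058 235.94510412]]
```

View pics/s16.png

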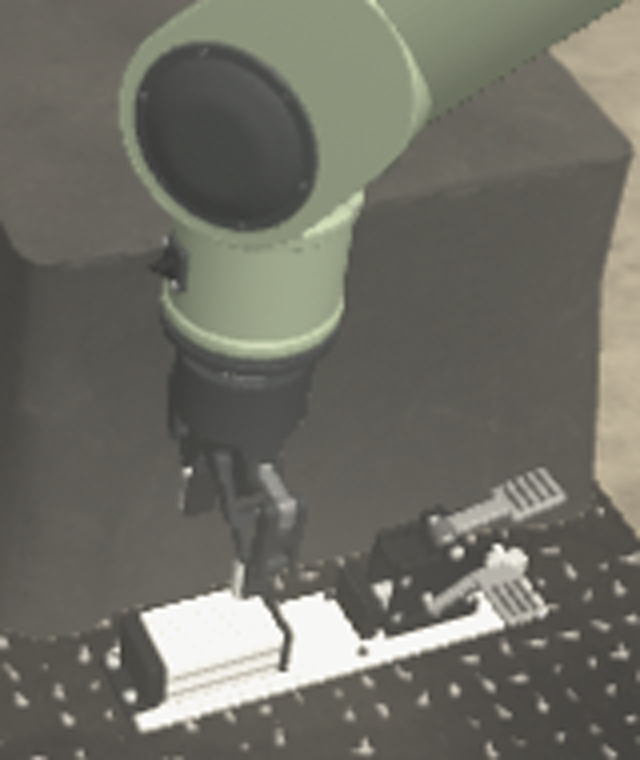

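View pics/t16.png

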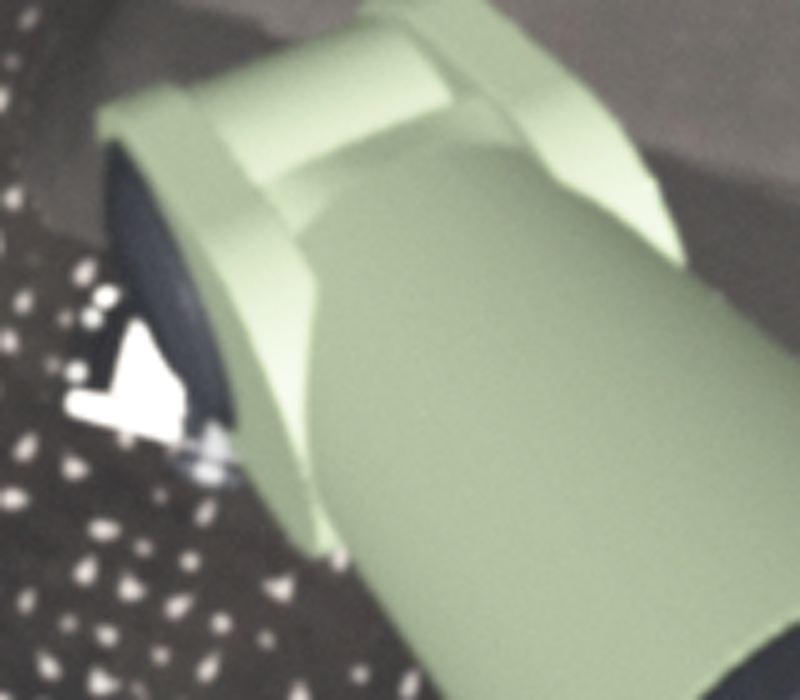

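```bash
python3 - <<'E'
from box import *
zt=lambda x,y:(320+x/5-.4,165+y/5-.4)
for z in (.33,.40,.45):
  print(z,[toC(back(T,zt(*q),z)[0]) for q in ((370,5),(490,5),(640,170),(685,260),(100,130),(320,550))])
zs=lambda x,y:(300+x/4-.4,60+y/4-.4)
# height of wrist disc centre: assume clamp plane
R=cv2.Rodrigues(np.array(S["rvec"]))[0]; c=-R.T@np.array(S["tvec"]); print("camS",c)
from fit import tri
print("wrist disc", tri(zs(227,135),zt(165,280)), toC(tri(zs(227,135),zt(165,280))))
E
```

```text
0.33 [[np.float64(0.154), np.float64(-0.11)], [np.float64(0.112), np.float64(-0.121)], [np.float64(0.047), np.float64(-0.075)], [np.float64(0.026), np.float64(-0.047)], [np.float64(0.237), np.float64(-0.038)], [np.float64(0.127), np.float64(0.085)]]
0.4 [[np.float64(0.162), np.float64(-0.083)], [np.float64(0.125), np.float64(-0.094)], [np.float64(0.067), np.float64(-0.053)], [np.float64(0.048), np.float64(-0.028)], [np.float64(0.236), np.float64(-0.02)], [np.float64(0.138), np.float64(0.09)]]
0.45 [[np.float64(0.168), np.float64(-0.065)], [np.float64(0.133), np.float64(-0.074)], [np.float64(0.081), np.float64(-0.037)], [np.float64(0.063), np.float64(-0.014)], [np.float64(0.235), np.float64(-0.007)], [np.float64(0.145), np.float64(0.093)]]
camS [-0.04718547  0.37340266  0.85501256]
pad [ 0.4374 -0.3056  0.0834]
tab [ 0.3891 -0.2514  0.0582]
[ 0.44625039 -0.23831694  1.3700449 ] [-0.2 -1.5 -2.   0.5  1.5 -1.   0.1  0.6  0.7  2.  -0.6 -1.4 -0.3]
S [np.float64(0.1175), np.float64(-0.0227)]
S [np.float64(0.1994), np.float64(-0.0244)]
S [np.float64(0.1206), np.float64(0.0224)]
S [np.float64(0.2076), np.float64(0.0283)]
Tb [np.float64(0.2039), np.float64(-0.0307)]
Tb [np.float64(0.203), np.float64(0.0192)]
Tcap [np.float64(0.1025), np.float64(-0.0287)]
Tcap [np.float64(0.1105), np.float64(0.0204)]
Tcapo [np.float64(0.1055), np.float64(0.0201)]
Tjaw [np.float64(0.0645), np.float64(-0.0259)]
Tjaw [np.float64(0.061), np.float64(0.0234)]
wrist disc [ 0.45808883 -0.03218944  0.4392762 ] [np.float64(0.204), np.float64(0.029)]
```

```bash
python3 - <<'E'
from go import *; from box import S,T
for dy in (-.034,.034):
  for dz in (0,.008):
    s=bot.observe(); a=w((.161,-.003+dy)); p=proj(S,[*a,.11+dz])[0]; print(dy,dz,(p-[300,60])*4, (proj(T,[*a,.11+dz])[0]-[320,165])*5)
E
```

```text
-0.034 0 [199.65611538 518.8756389 ] [231.49275298 285.88296823]
-0.034 0.008 [200.56898334 509.99520705] [233.48548923 283.13093246]
0.034 0 [244.96273173 595.03170628] [196.65063151 424.47160444]
0.034 0.008 [246.18774721 586.22552797] [198.35059176 422.96772867]
```

```bash
python3 -m creep '[{"rx":0,"ry":0,"rz":0,"tx":0,"ty":0,"tz":30,"hand":-0.6},{"rx":0,"ry":0,"rz":0,"tx":0,"ty":0,"tz":55,"hand":-0.6},{"rx":0,"ry":0,"rz":0,"tx":0,"ty":0,"tz":75,"hand":-0.6},{"rx":0,"ry":0,"rz":0,"tx":0,"ty":0,"tz":75,"hand":-0.6}]'; python3 -c "
from go import *
st();s=bot.observe();p=viewer.grab_frame('scene');print(proj(p,s['position'])); save(p,'s17',(320,130,440,250),6)"
```

```text
clock: 16.3
position: [0.481, -0.0798, 0.0346]
tool_rot: [-3.142, 0.0, 1.369]
force: [-0.2, 0.3, 0.1]
grip_width: 0.0683
16.3 [ 0.481  -0.0798  0.0346] [-3.142  0.     1.369] F [-0.2  0.3  0.1] 0.0683 q [ 0.46  0.69 -0.56  2.07  0.68  0.57 -0.78]
[[352.77232077 218.86323076]]
```

View pics/s17.png

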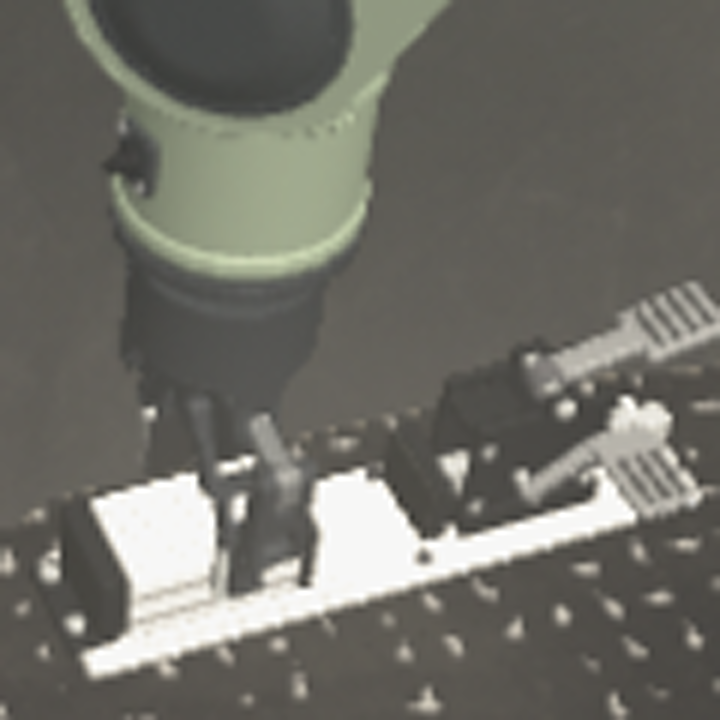

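```bash
python3 -m creep '[{"rx":0,"ry":0,"rz":0,"tx":0,"ty":0,"tz":10,"hand":-0.6},{"rx":0,"ry":0,"rz":0,"tx":0,"ty":0,"tz":17,"hand":-0.6},{"rx":0,"ry":0,"rz":0,"tx":0,"ty":0,"tz":17,"hand":-0.6}]';python3 -m creep '[{"rx":0,"ry":0,"rz":0,"tx":0,"ty":0,"tz":0,"hand":0},{"rx":0,"ry":0,"rz":0,"tx":0,"ty":0,"tz":0,"hand":0},{"rx":0,"ry":0,"rz":0,"tx":0,"ty":0,"tz":0,"hand":0.2},{"rx":0,"ry":0,"rz":0,"tx":0,"ty":0,"tz":0,"hand":0.3},{"rx":0,"ry":0,"rz":0,"tx":0,"ty":0,"tz":0,"hand":0.3}]' 40; python3 -c "
from go import *
st();s=bot.observe();p=viewer.grab_frame('scene');print(proj(p,s['position'])); save(p,'s18',(320,130,440,250),6)"
```

```text
clock: 16.65
position: [0.4811, -0.0797, 0.0176]
tool_rot: [3.141, -0.0, 1.369]
force: [0.5, -0.2, 0.1]
grip_width: 0.0683
clock: 17.15
position: [0.4815, -0.0796, 0.0183]
tool_rot: [3.14, -0.0, 1.369]
force: [-1.4, -0.1, 6.0]
grip_width: 0.0491
17.15 [ 0.4815 -0.0796  0.0183] [ 3.14  -0.     1.369] F [-1.4 -0.1  6. ] 0.0491 q [ 0.44  0.72 -0.53  2.07  0.71  0.54 -0.81]
[[352.13405407 222.73053652]]
```

View pics/s18.png

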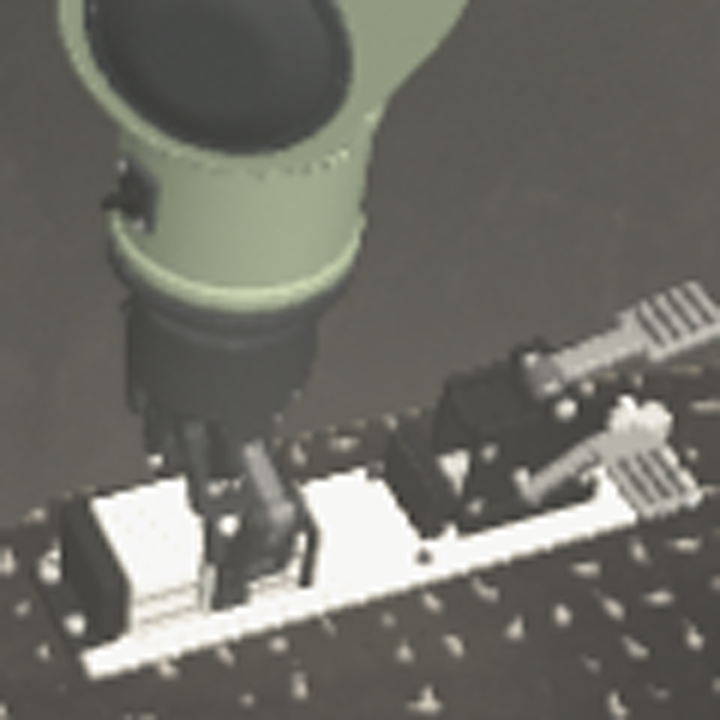

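```bash
python3 -m creep '[{"rx":0,"ry":0,"rz":0,"tx":0,"ty":0,"tz":-10,"hand":0.4},{"rx":0,"ry":0,"rz":0,"tx":0,"ty":0,"tz":-30,"hand":0.4},{"rx":0,"ry":0,"rz":0,"tx":0,"ty":0,"tz":-65,"hand":0.4},{"rx":0,"ry":0,"rz":0,"tx":0,"ty":0,"tz":-100,"hand":0.4},{"rx":0,"ry":0,"rz":0,"tx":0,"ty":0,"tz":-100,"hand":0.4}]' 50; python3 -c "
from go import *
st();s=bot.observe();p=viewer.grab_frame('scene');print(proj(p,s['position'])); save(p,'s19',(300,110,440,250),5)"
```

```text
clock: 17.7
position: [0.4827, -0.0797, 0.1219]
tool_rot: [3.136, -0.0, 1.369]
force: [0.8, -0.3, -4.6]
grip_width: 0.0492
17.7 [ 0.4827 -0.0797  0.1219] [ 3.136 -0.     1.369] F [ 0.8 -0.3 -4.6] 0.0492 q [ 0.57  0.55 -0.69  2.03  0.52  0.74 -0.65]
[[355.06343444 195.49735316]]
```

View pics/s19.png

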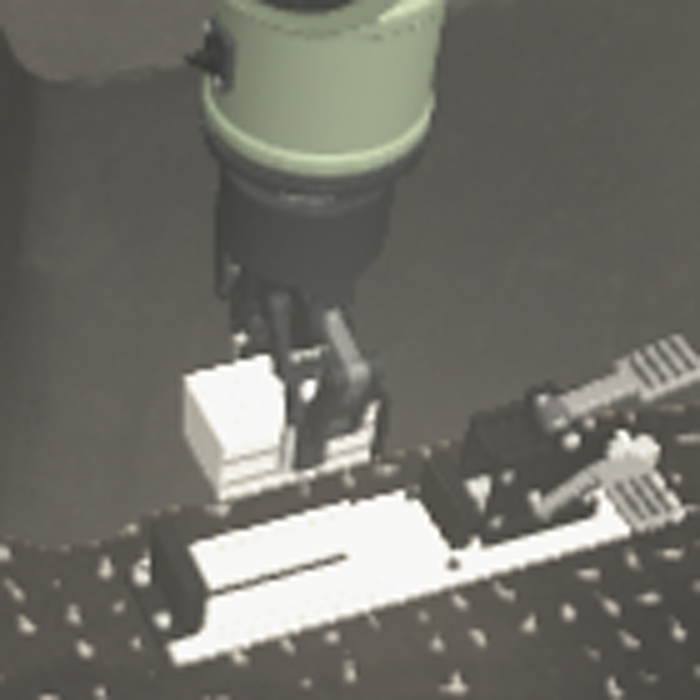

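```bash
python3 - <<'E'
from box import *
a=back(S,np.array([(85,153),(482,68),(545,318),(115,415)])/6+[180-.4,225-.4],.016)[:,:2]
b=back(T,np.array([(175,60),(530,185),(420,460),(65,330)])/6+[190-.4,170-.4],.016)[:,:2]
for q in (a,b):
    print(q.round(3).tolist(),q.mean(0).round(4),[round(np.linalg.norm(q[i]-q[(i+1)%4]),3) for i in range(4)],[np.degrees(np.arctan2(*(q[(i+1)%4]-q[i])[::-1])).round(1) for i in range(4)])
E
python3 - <<'E'
from go import *
row((.530,.243,.15),yaw=1.286)
E
```

```text
[[0.617, 0.307], [0.571, 0.146], [0.447, 0.181], [0.495, 0.341]] [0.5325 0.244 ] [np.float64(0.167), np.float64(0.129), np.float64(0.167), np.float64(0.127)] [np.float64(-106.1), np.float64(164.3), np.float64(73.3), np.float64(-15.7)]
[[0.621, 0.304], [0.574, 0.14], [0.449, 0.176], [0.495, 0.337]] [0.5347 0.2395] [np.float64(0.171), np.float64(0.13), np.float64(0.168), np.float64(0.129)] [np.float64(-105.9), np.float64(163.7), np.float64(73.9), np.float64(-14.7)]
t [326.  -17.5 -30.2] r [ 0.2 -0.   4.8]
```

```bash
python3 - <<'E'
from go import *
row((.5335,.242,.12),yaw=1.29)
E
```

```text
t [ 3.258e+02 -1.400e+01 -2.000e-01] r [ 0.2 -0.   4.5]
```

```bash
python3 -m creep '[{"rx":0,"ry":0,"rz":0,"tx":20,"ty":-1,"tz":-10,"hand":0.4},{"rx":0,"ry":0,"rz":0.5,"tx":60,"ty":-2,"tz":-10,"hand":0.4},{"rx":0,"ry":0,"rz":1,"tx":105,"ty":-4,"tz":-10,"hand":0.4},{"rx":0,"ry":0,"rz":2,"tx":150,"ty":-6,"tz":-10,"hand":0.4},{"rx":0,"ry":0,"rz":3,"tx":195,"ty":-8,"tz":-10,"hand":0.4},{"rx":0,"ry":0,"rz":4,"tx":240,"ty":-10,"tz":-10,"hand":0.4},{"rx":0,"ry":0,"rz":4.5,"tx":285,"ty":-12,"tz":-5,"hand":0.4},{"rx":0,"ry":0,"rz":4.5,"tx":315,"ty":-14,"tz":0,"hand":0.4}]';python3 -c "
from go import *
row((.5335,.242,.07),yaw=1.29)"
```

```text
clock: 18.55
position: [0.5292, 0.236, 0.1171]
tool_rot: [-3.141, -0.001, 1.294]
force: [0.1, -1.0, -3.3]
grip_width: 0.0493
t [ 6.9  2.5 47.1] r [-0.  -0.   0.2]
```

```bash
python3 -m creep '[{"rx":0,"ry":0,"rz":0,"tx":9,"ty":1,"tz":15,"hand":0.4},{"rx":0,"ry":0,"rz":0,"tx":9,"ty":1,"tz":40,"hand":0.4},{"rx":0,"ry":0,"rz":0,"tx":9,"ty":1,"tz":60,"hand":0.4},{"rx":0,"ry":0,"rz":0,"tx":9,"ty":1,"tz":60,"hand":0.4}]';python3 -c "
from go import *
st(); row((.5335,.242,.015),yaw=1.29)
p=viewer.grab_frame('scene');save(p,'s20',(160,160,300,310),5)
p=viewer.grab_frame('top');save(p,'t20',(180,150,320,270),5)"
```

```text
clock: 18.95
position: [0.5317, 0.2394, 0.0547]
tool_rot: [-3.138, 0.003, 1.292]
force: [-0.5, -0.6, -2.7]
grip_width: 0.0492
18.95 [0.5317 0.2394 0.0547] [-3.138e+00  3.000e-03  1.292e+00] F [-0.5 -0.6 -2.7] 0.0492 q [-0.12  0.76 -0.6   1.81  0.6   0.76 -1.31]
t [ 3.1  1.1 39.7] r [-0.2  0.2  0.1]
```

View pics/s20.png

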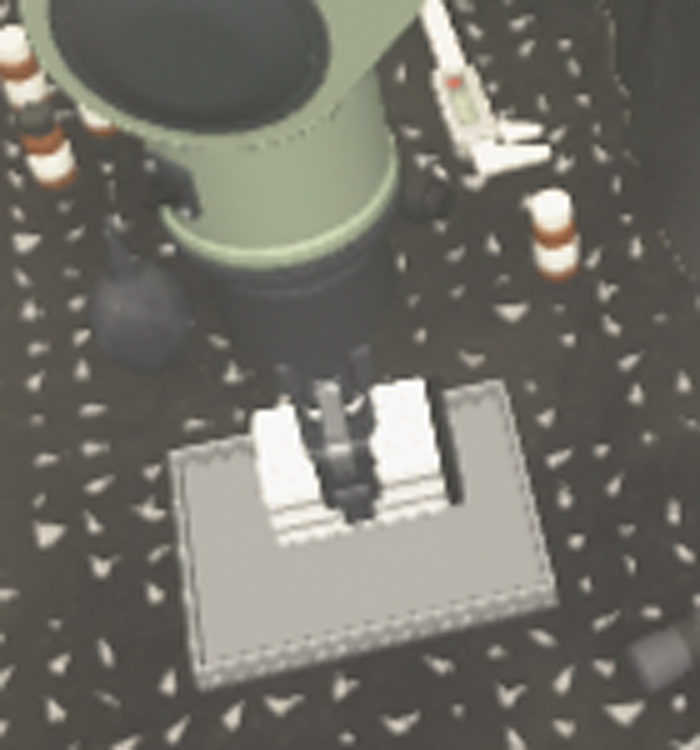

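```bash
python3 -m creep '[{"rx":0,"ry":0,"rz":0,"tx":2,"ty":1,"tz":15,"hand":0.4},{"rx":0,"ry":0,"rz":0,"tx":2,"ty":1,"tz":28,"hand":0.4},{"rx":0,"ry":0,"rz":0,"tx":2,"ty":1,"tz":36,"hand":0.4},{"rx":0,"ry":0,"rz":0,"tx":2,"ty":1,"tz":36,"hand":0.4}]'; python3 -m creep '[{"rx":0,"ry":0,"rz":0,"tx":0,"ty":0,"tz":1.5,"hand":0.4},{"rx":0,"ry":0,"rz":0,"tx":0,"ty":0,"tz":3,"hand":0.4},{"rx":0,"ry":0,"rz":0,"tx":0,"ty":0,"tz":3,"hand":0.4}]'
```

```text
clock: 19.45
position: [0.5347, 0.2415, 0.0205]
tool_rot: [-3.141, 0.001, 1.291]
force: [-0.2, 0.3, -2.3]
grip_width: 0.0494
clock: 19.75
position: [0.5355, 0.2419, 0.019]
tool_rot: [3.141, -0.0, 1.291]
force: [-0.4, -0.4, -2.8]
grip_width: 0.0492
```

```bash
python3 -m creep '[{"rx":0,"ry":0,"rz":0,"tx":0,"ty":0,"tz":1.5,"hand":0.4},{"rx":0,"ry":0,"rz":0,"tx":0,"ty":0,"tz":3,"hand":0.4},{"rx":0,"ry":0,"rz":0,"tx":0,"ty":0,"tz":3,"hand":0.4}]'; python3 -m creep '[{"rx":0,"ry":0,"rz":0,"tx":0,"ty":0,"tz":1,"hand":0.4},{"rx":0,"ry":0,"rz":0,"tx":0,"ty":0,"tz":1,"hand":0.4}]'
```

```text
clock: 20.05
position: [0.5353, 0.2418, 0.0157]
tool_rot: [3.141, -0.0, 1.291]
force: [0.5, 0.6, -3.0]
grip_width: 0.0491
clock: 20.25
position: [0.5353, 0.2419, 0.0148]
tool_rot: [3.141, -0.0, 1.291]
force: [-0.3, -0.3, -2.7]
grip_width: 0.0491
```

```bash
python3 -m creep '[{"rx":0,"ry":0,"rz":0,"tx":0,"ty":0,"tz":1,"hand":0.4},{"rx":0,"ry":0,"rz":0,"tx":0,"ty":0,"tz":1,"hand":0.4}]'; python3 -m creep '[{"rx":0,"ry":0,"rz":0,"tx":0,"ty":0,"tz":1,"hand":0.4},{"rx":0,"ry":0,"rz":0,"tx":0,"ty":0,"tz":1,"hand":0.4}]'
```

```text
clock: 20.45
position: [0.5354, 0.242, 0.0144]
tool_rot: [3.141, -0.0, 1.291]
force: [-4.1, -2.7, 9.1]
grip_width: 0.0494
clock: 20.65
position: [0.5354, 0.242, 0.0144]
tool_rot: [3.14, 0.0, 1.291]
force: [-9.6, -6.0, 30.4]
grip_width: 0.0491
```

```bash
python3 -m creep '[{"rx":0,"ry":0,"rz":0,"tx":0,"ty":0,"tz":-1.7,"hand":0.4},{"rx":0,"ry":0,"rz":0,"tx":0,"ty":0,"tz":-1.7,"hand":0.4},{"rx":0,"ry":0,"rz":0,"tx":0,"ty":0,"tz":-1.7,"hand":-0.3},{"rx":0,"ry":0,"rz":0,"tx":0,"ty":0,"tz":-1.7,"hand":-0.5},{"rx":0,"ry":0,"rz":0,"tx":0,"ty":0,"tz":-1.7,"hand":-0.6},{"rx":0,"ry":0,"rz":0,"tx":0,"ty":0,"tz":-1.7,"hand":-0.6}]';python3 -m creep '[{"rx":0,"ry":0,"rz":0,"tx":0,"ty":0,"tz":-15,"hand":-0.6},{"rx":0,"ry":0,"rz":0,"tx":0,"ty":0,"tz":-45,"hand":-0.6},{"rx":0,"ry":0,"rz":0,"tx":0,"ty":0,"tz":-90,"hand":-0.6},{"rx":0,"ry":0,"rz":0,"tx":-40,"ty":0,"tz":-135,"hand":-0.6},{"rx":0,"ry":0,"rz":0,"tx":-85,"ty":-20,"tz":-150,"hand":-0.6},{"rx":0,"ry":0,"rz":0,"tx":-130,"ty":-40,"tz":-150,"hand":-0.6},{"rx":0,"ry":0,"rz":0,"tx":-130,"ty":-40,"tz":-150,"hand":-0.6}]'; python3 -c "
from go import *
st()
p=viewer.grab_frame('scene');save(p,'s21')
p=viewer.grab_frame('scene');save(p,'s21z',(180,200,320,310),5)
p=viewer.grab_frame('top');save(p,'t21',(180,100,480,310),2.6)"
```

```text
clock: 21.25
position: [0.5354, 0.2419, 0.0145]
tool_rot: [3.141, -0.0, 1.291]
force: [0.2, -0.3, -0.3]
grip_width: 0.0686
clock: 21.95
position: [0.4584, 0.1237, 0.1658]
tool_rot: [3.14, 0.003, 1.288]
force: [0.7, -0.1, -0.7]
grip_width: 0.068
21.95 [0.4584 0.1237 0.1658] [3.140e+00 3.000e-03 1.288e+00] F [ 0.7 -0.1 -0.7] 0.068 q [ 0.18  0.46 -0.74  2.02  0.43  0.81 -1.09]
```

View pics/s21.png

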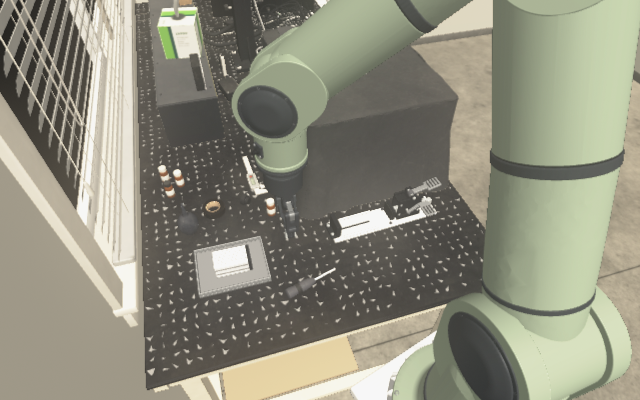

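View pics/s21z.png

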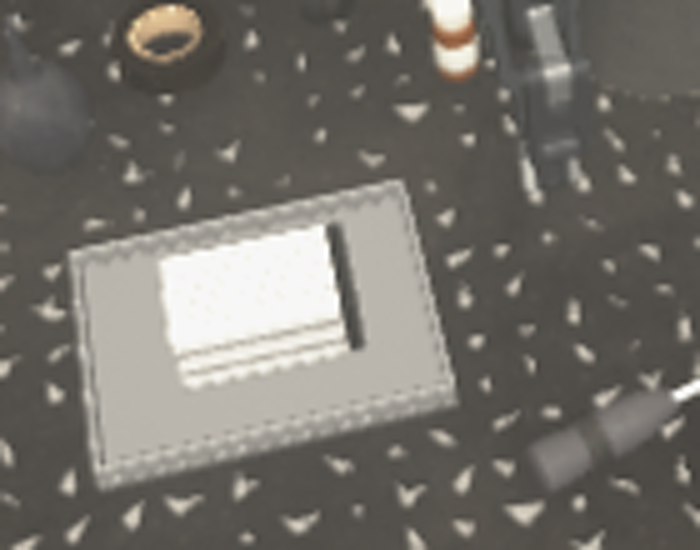

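View pics/t21.png

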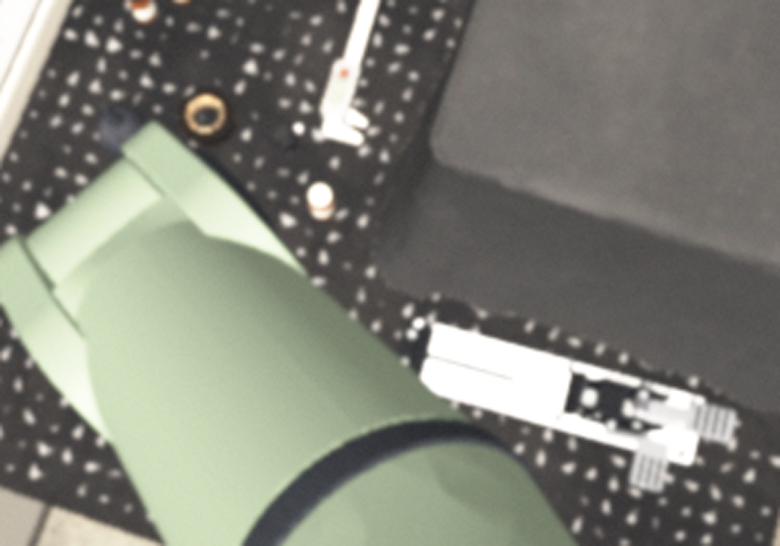

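```bash
python3 -c "
from workcell import bot
print(bot.job_done(), bot.observe()['clock'])"
```

```text
the job is handed in; nothing more can be done
the job is handed in; nothing more can be done
```

The end cap is home, the jaw has slid all the way back, and the closed case is lying flat on the tray floor. I handed the job in at about 22 s; it reported no verdict.

- **Pumping:** I gave the trigger eight full strokes. The jaw advanced through the sixth. On the last two it stayed put and the paddle yielded early, at about 20 N, which is what a shut case should do. The cap then measured 7–8 mm thick in the scene camera, matching a cap that is home.
- **Release:** I held the lever at its stop for about 1.6 s. In both camera views the jaw was back where it started.
- **Case:** I lifted it across its width, with a measured opening of 49 mm. It touched the tray floor at the height I had worked out, pressing with about 30 N for a moment before I backed off and let go. The last scene picture shows it flat, inside the tray walls, with the cap closed.
- **Bystanders:** The vial, tape and driver looked unmoved. I checked this only by eye. The lens was never reliably identified by the network, so I did not check it separately.
- **Disagreements:** The two cameras differed by 3–5 mm sideways across the clamp. I averaged them, and the paddle, release tab and gripper all had room for that. As the gripper closed on the case, the force read 6 N upward, probably a fingertip touching a rail.

At hand-in the arm was clear of everything, with the tool at 0.166 m and no contact force.

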